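# Nest the parts-washing pans with their handles fanned out

### The job

The parts have been washed, so put the washing set together: take the perforated strainer off the draining ramp and stand it upright inside the wide wash pan, and stand the narrow rinse pan inside the strainer, each fully home on the floor of the pan round it. Their handles must not lie over one another: turn the pans so that every handle stands well clear of the other two, with room for a hand round each. Set the pans down gently, neither dropping nor forcing them, leave the wash pan about where it stands, and do not disturb the loose tape roll, black ring and spanner.

Things in the scene. Friction and masses are not known exactly. Their poses are not given: they have to be found in the camera images.
- wash_pan: widest, lowest pan: plain steel, round, straight-sided, upright and loose on the bench, 0.45 kg. Outer radius 60.5 mm, inner 58 mm, rim 60 mm high, floor 3 mm thick. Origin: centre of its underside; z up its axis, x towards its handle. The handle (a bent strap from the rim, then a level black grip) ends 171 mm from the axis
- wash_pan_grip (a point): middle of the wash pan's black grip, 123.5 mm from the axis along the pan's x, 78 mm above its underside. Grip 82 mm long (82.5 to 164.5 mm from the axis), 22 mm wide, 18 mm tall, square to the pan's axis
- strainer: steel pan, perforated with small round holes (dark dots), loose, 0.17 to 0.29 kg. Starts tilted 30 degrees on the ramp's face, handle uphill or up to 35 degrees aside. Outer radius 54 mm (rim bead 55.5), inner 51.5, rim 65 mm high, floor 3 mm: 4 mm play all round in the wash pan, and its rim then stands 8 mm above that rim. Origin: centre of its underside; z up its axis, x towards its handle
- strainer_grip (a point): middle of the strainer's black grip, 117 mm from the axis along the strainer's x, 83 mm above its underside (18 mm above its rim). Grip 82 mm long (76 to 158 mm from the axis), 22 mm wide, 18 mm tall, square to the strainer's axis; shares its tilt on the ramp
- rinse_pan: narrowest, tallest pan: plain steel, upright and loose on the bench, 0.15 to 0.26 kg. Outer radius 47.5 mm (rim bead 49), rim 70 mm high, floor 3 mm: 4 mm play all round in the strainer, and its rim then stands 8 mm above the strainer's. Origin: centre of its underside; z up its axis, x towards its handle
- rinse_pan_grip (a point): middle of the rinse pan's black grip, 110.5 mm from the axis along the pan's x, 88 mm above its underside (18 mm above its rim). Grip 82 mm long (69.5 to 151.5 mm from the axis), 22 mm wide, 18 mm tall, square to the pan's axis
- ramp: draining ramp of folded bare sheet metal, fixed: slotted face 150 x 150 mm sloping 30 degrees, low edge with a 12 mm lip towards the robot, 8 mm side flanges, two folded legs. Origin: in the face, 57 mm uphill of the lip, midway across, 38.5 mm above the bench; x uphill along the face, z square to it. The strainer starts within 15 mm of this point
- tape_roll: loose roll of masking tape lying flat, 97 mm across, 25 mm tall, near the robot; origin at the centre of its underside; to be left alone
- end_ring: loose black plastic end ring, 71 mm across, 28 mm tall, beyond the pans; origin at the centre of its underside; to be left alone
- spanner: loose combination spanner, 195 mm long, 33 mm wide, 8 mm tall, lying left of the ramp; origin at the centre of its underside; to be left alone

How it is judged (in metres and radians):
At the end, for the whole second after the job is handed in: Strainer in the wash pan, rinse pan in the strainer: undersides less than 6 mm above the outer pan's, axes within 8 mm, all within 3 degrees of upright; middles of the three grips over 65 mm apart seen from above; wash pan within 50 mm of its start; all at rest (horizontal distance between strainer and wash_pan below 0.008 m and z of strainer in the frame of wash_pan below 0.006 m and horizontal distance between rinse_pan and strainer below 0.008 m and z of rinse_pan in the frame of strainer below 0.006 m and angle between each of wash_pan, strainer, rinse_pan's own z axis and vertical below 0.05 rad and horizontal distance between each of strainer_grip, rinse_pan_grip and wash_pan_grip above 0.065 m and horizontal distance between rinse_pan_grip and strainer_grip above 0.065 m and distance of wash_pan from where it was at the start of the episode below 0.05 m and linear speed of each of strainer, rinse_pan below 0.02 m/s); the robot touches nothing.
It fails at once if the strainer is dropped into the wash pan (faster than 0.35 m/s inside it) (horizontal distance between strainer and wash_pan below 0.015 m and z of strainer in the frame of wash_pan below 0.07 m and linear speed of strainer above 0.35 m/s).
It fails at once if the strainer is forced into the wash pan with over 60 N (contact force between strainer and wash_pan above 60 N).
It fails at once if the rinse pan is dropped into the strainer (faster than 0.35 m/s inside it) (horizontal distance between rinse_pan and strainer below 0.015 m and z of rinse_pan in the frame of strainer below 0.07 m and linear speed of rinse_pan above 0.35 m/s).
It fails at once if the rinse pan is forced into the strainer with over 60 N (contact force between rinse_pan and strainer above 60 N).
It fails at once if the tape roll, the black ring or the spanner is moved more than 20 mm (distance of any of tape_roll, end_ring, spanner from where it was at the start of the episode above 0.02 m).
It also fails if it takes over 67 s, if anything falls off the work surface, if the arm or the gripper's body presses on something with over 40 N, if the wrist force passes 120 N, or if a joint passes its speed limit or range.

### The arm

A 6-joint arm with a two-finger parallel gripper is mounted at the origin on a cart in front of the work surface, level with it; the furniture and walls round the work are solid. World frame = base frame: x ahead of the robot, y to its left, z up, the work surface at z = 0. Lengths are in mm, angles in rad, forces in N, time in s.
With the tool pointing down it reaches from about 275 to 750 mm from the base axis. Payload 10.2 kg.
Tool frame: the origin (TCP) lies midway between the tips of the shut fingers; the grasp point (between the pads) lies 19 mm behind it (ctrl.grip_depth is the distance from the TCP to the grasp point, in mm); y points along the fingers, x is the direction in which the jaws open and shut, and the axes are right-handed (so a half turn about y gives the same grasp; the last joint's range is limited). The gripper opens to 85 mm and grips with 20 to 120 N. Pads are 22 mm wide; open, the fingers measure 114 mm over their backs; the gripper's body (76 mm by 85 mm) begins 54 mm behind the grasp point. The pads swing forward as they close: fully open they stand 13 mm farther back than shut.
Start: joints at [-1.469, 0.313, 1.498, -0, 1.331, -0.223], TCP at [167.525, -497.56, 194.294] pointing down, gripper open.
Joint ranges: [-2.94, 2.94], [-0.97, 2.17], [0.19, 2.56], [-1.23, 4.37], [0.02, 3.11], [-2.88, 2.88]. Speed limits (rad/s): [2.39, 2.39, 3.01, 3.14, 3.14, 3.14].

### API

Orientations are given as a unit quaternion [w, x, y, z].
In Python, from rig import ctrl gives the robot as it stands. The module is installed in compiled form; this text tells all that it offers.
- The arm moves only by the tool drive_tool, never from a script. Its arguments are lists of equal length, an entry for each row: "gripper": the closure, from 0 (fully open) to 1 (shut); "offset": the shift along the tool's x, y, z in m, a list of three; "turn": the turn about the tool's y in degrees. In form: {"gripper": [gripper, ...], "offset": [[tx, ty, tz], ...], "turn": [turn, ...]}. A call has 1 to 20 rows; each row shifts and turns the commanded pose from where the row before left it, along the tool's axes as they then stand; what a row does not reach is not made up. A row lasts 1/12 s, in which the tool goes at most 41.7 mm and 7.16 degrees, less where a joint would pass 70% of its speed; a pose out of reach is approached as far as the arm can. A call is refused whole if a number of a shift passes 0.0417 or a number of a turn 7.16, either way. A call with a gripper value outside its range is refused whole. The fingers move at their own pace and stop on an object; "force" is the grip in N (left out, the last holds). Time passes only in rows, so rows that do not move let the fingers close. It gives the time, the measured TCP pose, the force and the opening at its end, in the units of the state.
- ctrl.sense(): the state, without advancing time (a new reading comes with each control period).
- ctrl.capture(name): name is "scene" or "top"; returns (picture, depth): 400x640x3 uint8, red, green, blue; 400x640 float32, mm along the optical axis (not along the pixel's ray), 0 where there is no reading.
- ctrl.camera_params(name): a dict with "fovy" (degrees; the focal length in pixels is half the picture's height over the tangent of half this angle, whatever the lens; pixels are square), "cx", "cy" (the principal point, pixels), "view" (4x4, takes a point from world to camera coordinates). Camera axes: x right, y down, z forward; pixel columns grow to the right and rows downward; lengths in mm; the calibration is good to about 2 mm. A picture is of the moment at which its call begins. camera_params takes no time and is no camera call.
- ctrl.finish_job(): hands the job in, once; it reports no verdict.
Trained networks look in the newest picture that a camera, given by its name, has taken for a name from the list of things; names that differ only in an ending like _2 or _b are one class to them, and where a whole thing is asked for, a point or a joint stands for the part that bears it (a point fixed in the world has none). Each returns a list of dicts, best first, with "score" (0 to 1); they miss things now and then, are a little off and sometimes report something else, mostly with a low value. They report only what shows in the picture. A call takes as long as a camera call.
- ctrl.boxes_of(camera, query): "centre" ([x, y, z] in mm, in the coordinates of the camera as it stood for that picture, good to about 4 mm: the middle of the surface that is visible of it).
- ctrl.regions_of(camera, query): "mask" (400x640 bool, what is visible of it).
- ctrl.pinpoint(camera, query): "centre" ([x, y, z] in mm, in the coordinates of the camera as it stood for that picture, good to about 4 mm: a listed point, or the origin of a listed thing).
The state is a dict: "time_s": time; "joints": joint angles; "dq": joint speeds; "tau": joint torques, N m; "eef_pos": TCP position; "ee_rot": TCP orientation; "force": force on the tool from outside, world axes, zero at the start; "wrist_torque": the same for the moment, N m; "grip_width": opening from 0.0 (shut) to 1.0 (fully open).
Only numpy, scipy, OpenCV 4.12 (cv2) and the standard library are available. Lean on these libraries where they do the work, as an engineer would, in place of code of your own. Each camera call takes 0.05 s, during which the arm holds its last target.

## Working session

There is one attempt and no reset: what is moved stays moved. The work goes in short steps, Python scripts to look and compute and a tool call to move; the robot and the scene stay as the last step left them, time stands still between calls to the robot, and variables do not carry over. Pictures are saved under pics/ and viewed, and the job is handed in when it is done.

Besides the shell and the picture viewer there is one more tool, called after "Call:" in YAML: its name, and indented under it one key for each argument. drive_tool: Moves the arm, as the interface text tells. Its arguments: {"type":"object","properties":{"gripper":{"type":"array","items":{"type":"number"}},"offset":{"type":"array","items":{"type":"array","items":{"type":"number"}}},"turn":{"type":"array","items":{"type":"number"}},"force":{"type":"number"}},"required":["gripper","offset","turn"]}

```bash
mkdir -p pics; ls; python3 - <<'E'
from rig import ctrl
import cv2,numpy as np
print(ctrl.sense())
for n in("scene","top"):
    p=ctrl.camera_params(n);print(n,p)
    im,d=ctrl.capture(n);cv2.imwrite(f"pics/{n}0.png",im[:,:,::-1])
    V=np.array(p["view"]);Vi=np.linalg.inv(V)
    for q in["wash_pan","wash_pan_grip","strainer","strainer_grip","rinse_pan","rinse_pan_grip","ramp","tape_roll","end_ring","spanner"]:
        r=ctrl.pinpoint(n,q)
        print(n,q,[(np.round((Vi@np.append(x["centre"],1))[:3],1),round(x["score"],2)) for x in r[:2]])
print(ctrl.sense()["time_s"])
E
```

```text
pics
{'time_s': 0.0, 'joints': array([-1.46941334e+00,  3.13447118e-01,  1.49843602e+00,  1.60545384e-05,
        1.33099336e+00, -2.23369520e-01]), 'dq': array([ 0.00033072, -0.00130113, -0.00135278, -0.00128573, -0.000588  ,
        0.00043799]), 'tau': array([-3.22048327e-04, -4.12259245e+01, -2.59744334e+01, -1.93736410e-04,
        4.14410635e-03,  4.18766376e-06]), 'eef_pos': array([ 167.49087411, -497.24900329,  193.73697884]), 'ee_rot': array([ 0.57459746, -0.5739103 ,  0.41288881, -0.41229547]), 'force': array([ 0.4138456 , -0.2391833 ,  0.76706272]), 'wrist_torque': array([-0.02218961,  0.03023779,  0.02943054]), 'grip_width': 1.0002368097304044}
scene {'fovy': 50.21627153348748, 'cx': 310.6218913909501, 'cy': 192.66601713413726, 'view': array([[-4.85326123e-01, -8.73973041e-01, -2.50933965e-02,
         4.60063056e+02],
       [-5.18847916e-01,  3.10984636e-01, -7.96294793e-01,
         3.15252312e+02],
       [ 7.03743842e-01, -3.73443008e-01, -6.04388058e-01,
         7.98471241e+02],
       [ 0.00000000e+00,  0.00000000e+00,  0.00000000e+00,
         1.00000000e+00]])}

[... 1074 characters left out ...]
an [(array([492.2, 523.6,  -2.5]), 0.61), (array([464. ,  24.4,   0. ]), 0.55)]
top wash_pan_grip [(array([437.7, -99.8,  81.6]), 0.75), (array([412.7, 350.7,  35.5]), 0.31)]
top strainer [(array([405.2, 358.1,  33.8]), 0.95), (array([4.941e+02, 5.261e+02, 2.000e-01]), 0.31)]
top strainer_grip [(array([435. , 417.4, 162.3]), 0.7)]
top rinse_pan [(array([633.2, 211.5,  -1.5]), 0.98)]
top rinse_pan_grip [(array([529.2, 257.7,  85.3]), 0.62)]
top ramp [(array([414. , 349.8,  38.4]), 0.7)]
top tape_roll [(array([3.515e+02, 1.146e+02, 3.000e-01]), 0.57)]
top end_ring [(array([750.3, 117. ,  -2.6]), 0.87)]
top spanner [(array([493.7, 523.6,  -0.7]), 0.76), (array([413.3, 349.2,  37.8]), 0.27)]
1.1
```

View pics/scene0.png

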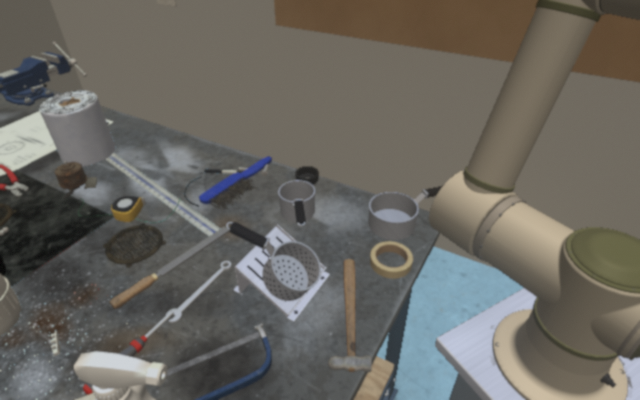

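View pics/top0.png

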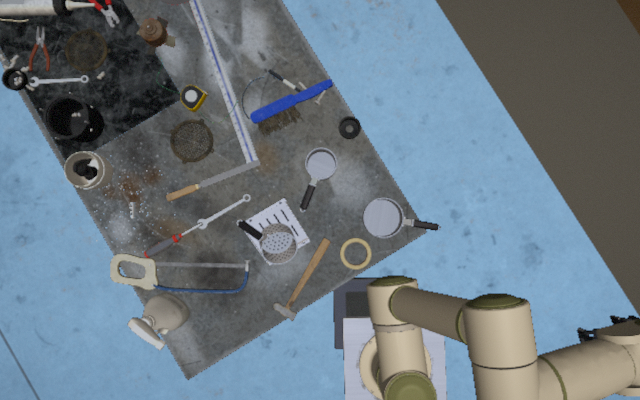

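```bash
cat > h.py <<'E'
from rig import ctrl
import cv2,numpy as np
def cloud(n,d):
    p=ctrl.camera_params(n);f=200/np.tan(np.radians(p["fovy"]/2))
    v,u=np.mgrid[0:400,0:640]
    P=np.stack([(u-p["cx"])/f*d,(v-p["cy"])/f*d,d,np.ones_like(d)],-1)
    return (P@np.linalg.inv(np.array(p["view"])).T)[...,:3]
def w(n,c): return (np.linalg.inv(np.array(ctrl.camera_params(n)["view"]))@np.append(c,1))[:3]
def px(n,X):
    p=ctrl.camera_params(n);f=200/np.tan(np.radians(p["fovy"]/2))
    c=np.array(p["view"])@np.append(X,1);return c[0]/c[2]*f+p["cx"],c[1]/c[2]*f+p["cy"]
E
python3 - <<'E'
from h import *
for n in("top","scene"):
    im,d=ctrl.capture(n);C=cloud(n,d);np.save(f"{n}.npy",C)
    for q in("ramp","strainer","wash_pan","rinse_pan"):
        r=ctrl.regions_of(n,q)
        for k in r[:1]:
            m=k["mask"]&(d>0);P=C[m];print(n,q,round(k["score"],2),m.sum(),P.min(0).round(),P.max(0).round())
            np.save(f"{n}_{q}.npy",P)
            if q=="ramp":
                ok=np.ones(len(P),bool)
                for i in range(8):
                    c=P[ok].mean(0);nn=np.linalg.svd(P[ok]-c)[2][2];nn*=np.sign(nn[2]);r_=(P-c)@nn;ok=abs(r_)<max(4,40/2**i)
                print(" plane",nn.round(3),ok.sum(),"tilt",np.degrees(np.arccos(nn[2])).round(1),"uphill yaw",np.degrees(np.arctan2(-nn[1],-nn[0])).round(1),c.round())
    if n=="top": a=im[130:300,200:460]
    else: a=im[140:330,220:460]
    cv2.imwrite(f"pics/{n}z.png",cv2.resize(a[:,:,::-1],None,fx=3,fy=3,interpolation=2))
E
```

```text
top ramp 0.62 1162 [324. 259.  -4.] [531. 459. 178.]
 plane [-0.435 -0.24   0.868] 836 tilt 29.8 uphill yaw 28.8 [455. 346.  57.]
top strainer 0.63 1372 [333. 292.  -3.] [467. 483. 196.]
top wash_pan 0.77 1555 [ 401. -372. -901.] [526.  87.  95.]
top rinse_pan 0.6 1132 [489. 160. -10.] [696. 285. 103.]
scene ramp 0.63 2370 [326. 252.  -2.] [548. 464. 157.]
 plane [-0.441 -0.254  0.861] 1751 tilt 30.6 uphill yaw 30.0 [425. 379.  49.]
scene strainer 0.79 3117 [333. 269.  -1.] [683. 452. 191.]
scene wash_pan 0.86 2311 [ 282. -734. -671.] [1284.   90.  250.]
scene rinse_pan 0.72 1346 [490. 121.  -0.] [730. 281. 100.]
```

View pics/topz.png

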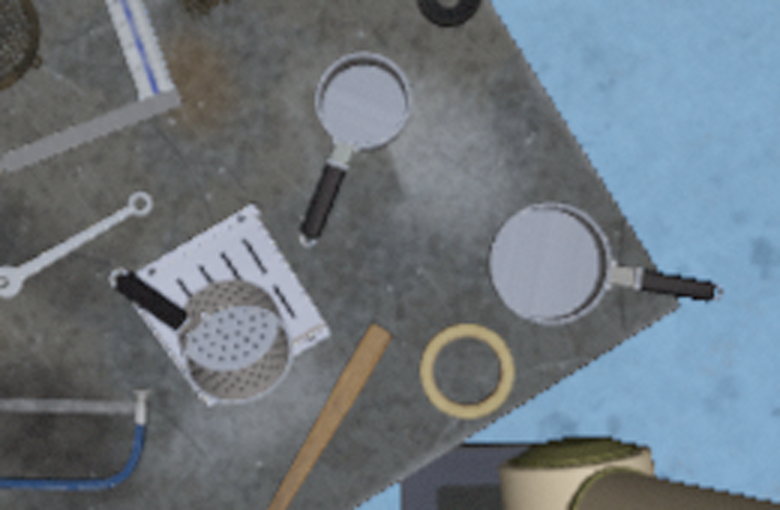

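View pics/scenez.png

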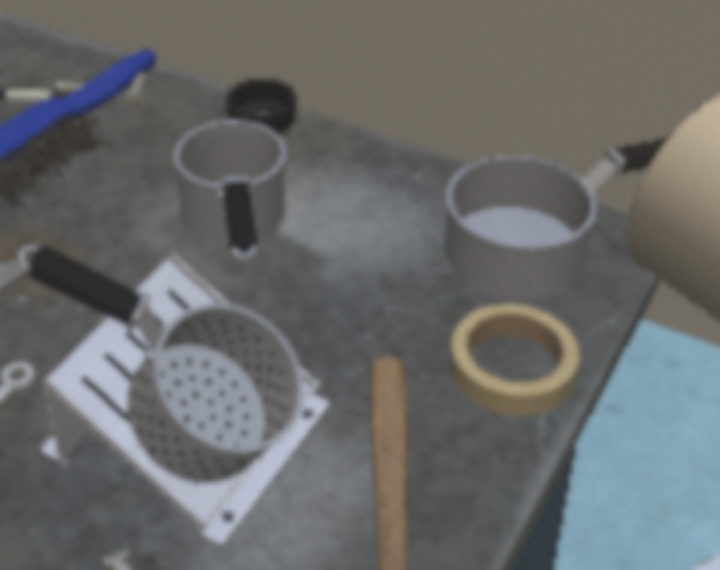

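```bash
cat > go.py <<'E'
import sys
from h import *
from scipy.spatial.transform import Rotation as Ro
def st():
    s=ctrl.sense();q=s["ee_rot"];R=Ro.from_quat([q[1],q[2],q[3],q[0]]).as_matrix()
    return s,R
def plan(tgts,step=33):
    s,R=st();p=np.array(s["eef_pos"])
    print("t",round(s["time_s"],2),"p",p.round(1),"zyaw",np.degrees(np.arctan2(R[1,2],R[0,2])).round(1),"down",R[:,1].round(3),"F",s["force"].round(1),"gw",round(s["grip_width"],3),"j",s["joints"].round(2))
    for t in tgts:
        d=R.T@(np.array(t)-p);n=int(np.ceil(np.linalg.norm(d)/step)) or 1
        print(t,n,"rows of",(d/n/1000).round(4),"tot",d.round(1)); p=np.array(t)
if __name__=="__main__": plan(eval(sys.argv[1]),*map(float,sys.argv[2:]))
E
python3 go.py "[(430,-150,270),(430,150,270),(427,405,240)]"
```

```text
t 1.6 p [ 167.5 -497.6  194.3] zyaw 18.6 down [-0.  0. -1.] F [-0.6  0.2 -0.5] gw 0.998 j [-1.47  0.31  1.5  -0.    1.33 -0.22]
(430, -150, 270) 14 rows of [-0.0175 -0.0054  0.0257] tot [-245.6  -75.7  359.7]
(430, 150, 270) 10 rows of [-0.0284  0.      0.0096] tot [-284.3    0.    95.7]
(427, 405, 240) 8 rows of [-0.0303  0.0038  0.0098] tot [-242.6   30.    78.5]
```

Call:
drive_tool:
  gripper: [0, 0, 0, 0, 0, 0, 0, 0, 0, 0, 0, 0, 0, 0, 0, 0, 0, 0, 0, 0]
  offset:
    - [-0.0175, -0.0054, 0.0257]
    - [-0.0175, -0.0054, 0.0257]
    - [-0.0175, -0.0054, 0.0257]
    - [-0.0175, -0.0054, 0.0257]
    - [-0.0175, -0.0054, 0.0257]
    - [-0.0175, -0.0054, 0.0257]
    - [-0.0175, -0.0054, 0.0257]
    - [-0.0175, -0.0054, 0.0257]
    - [-0.0175, -0.0054, 0.0257]
    - [-0.0175, -0.0054, 0.0257]
    - [-0.0175, -0.0054, 0.0257]
    - [-0.0175, -0.0054, 0.0257]
    - [-0.0175, -0.0054, 0.0257]
    - [-0.0175, -0.0054, 0.0257]
    - [-0.0284, 0, 0.0096]
    - [-0.0284, 0, 0.0096]
    - [-0.0284, 0, 0.0096]
    - [-0.0284, 0, 0.0096]
    - [-0.0284, 0, 0.0096]
    - [-0.0284, 0, 0.0096]
  turn: [0, 0, 0, 0, 0, 0, 0, 0, 0, 0, 0, 0, 0, 0, 0, 0, 0, 0, 0, 0]
  force: 100

```text
time_s: 3.27
eef_pos: [430.3, 30.8, 270.1]
ee_rot: [0.574, -0.574, 0.412, -0.413]
force: [1.1, -0.5, 0.6]
grip_width: 1.002
```

Call:
drive_tool:
  gripper: [0, 0, 0, 0, 0, 0, 0, 0, 0, 0, 0, 0, 0, 0, 0, 0, 0, 0]
  offset:
    - [-0.0284, 0, 0.0096]
    - [-0.0284, 0, 0.0096]
    - [-0.0284, 0, 0.0096]
    - [-0.0284, 0, 0.0096]
    - [-0.0303, 0.0038, 0.0098]
    - [-0.0303, 0.0038, 0.0098]
    - [-0.0303, 0.0038, 0.0098]
    - [-0.0303, 0.0038, 0.0098]
    - [-0.0303, 0.0038, 0.0098]
    - [-0.0303, 0.0038, 0.0098]
    - [-0.0303, 0.0038, 0.0098]
    - [-0.0303, 0.0038, 0.0098]
    - [0, 0, 0]
    - [0, 0, 0]
    - [0, 0, 0]
    - [0, 0, 0]
    - [0, 0, 0]
    - [0, 0, 0]
  turn: [0, 0, 0, 0, 0, 0, 0, 0, 0, 0, 0, 0, -7, -7, -7, -7, -5, 0]

```text
time_s: 4.77
eef_pos: [427.6, 404.0, 239.4]
ee_rot: [-0.668, 0.668, -0.231, 0.231]
force: [1.0, -0.7, 0.3]
grip_width: 0.997
```

```bash
python3 go.py "[(427,405,180),(427,405,136)]" 25
```

```text
t 4.77 p [427.6 404.  239.4] zyaw 51.8 down [-0. -0. -1.] F [ 1.  -0.7  0.3] gw 0.997 j [0.56 0.43 1.21 0.   1.5  1.22]
(427, 405, 180) 3 rows of [-0.0004  0.0198  0.0001] tot [-1.1 59.4  0.4]
(427, 405, 136) 2 rows of [0.    0.022 0.   ] tot [ 0. 44.  0.]
```

Call:
drive_tool:
  gripper: [0, 0, 0, 0, 0, 0.3, 0.5, 0.7, 0.8, 1, 1, 1, 1, 1]
  offset:
    - [-0.001, 0.02, 0]
    - [0, 0.02, 0]
    - [0, 0.02, 0]
    - [0, 0.022, 0]
    - [0, 0.022, 0]
    - [0, 0, 0]
    - [0, 0, 0]
    - [0, 0, 0]
    - [0, 0, 0]
    - [0, 0, 0]
    - [0, 0, 0]
    - [0, 0, 0]
    - [0, 0, 0]
    - [0, 0, 0]
  turn: [0, 0, 0, 0, 0, 0, 0, 0, 0, 0, 0, 0, 0, 0]
  force: 110

```text
time_s: 5.93
eef_pos: [426.9, 404.6, 135.6]
ee_rot: [0.668, -0.668, 0.232, -0.233]
force: [1.0, -0.9, 0.3]
grip_width: -0.005
```

```bash
cat > snap.py <<'E'
import sys
from h import *
tag=sys.argv[1];x0,y0,x1,y1=map(int,sys.argv[2].split(","))
n=sys.argv[3] if len(sys.argv)>3 else "scene"
im,d=ctrl.capture(n)
a=im[y0:y1,x0:x1,::-1];k=min(800/(x1-x0),600/(y1-y0),3.5)
cv2.imwrite(f"pics/{tag}.png",cv2.resize(a,None,fx=k,fy=k,interpolation=2))
for q in sys.argv[4:]:
    print(q,[(w(n,r["centre"]).round(1),round(r["score"],2)) for r in ctrl.pinpoint(n,q)[:2]])
E
python3 snap.py a1 190,100,430,330; python3 go.py "[(427,405,230)]"
```

```text
t 5.98 p [426.9 404.6 135.6] zyaw 51.6 down [ 0.  0. -1.] F [-0.4 -0.2 -0.7] gw -0.002 j [0.56 0.5  1.38 0.   1.26 1.23]
(427, 405, 230) 3 rows of [-0.     -0.0315  0.0001] tot [ -0.1 -94.4   0.4]
```

View pics/a1.png

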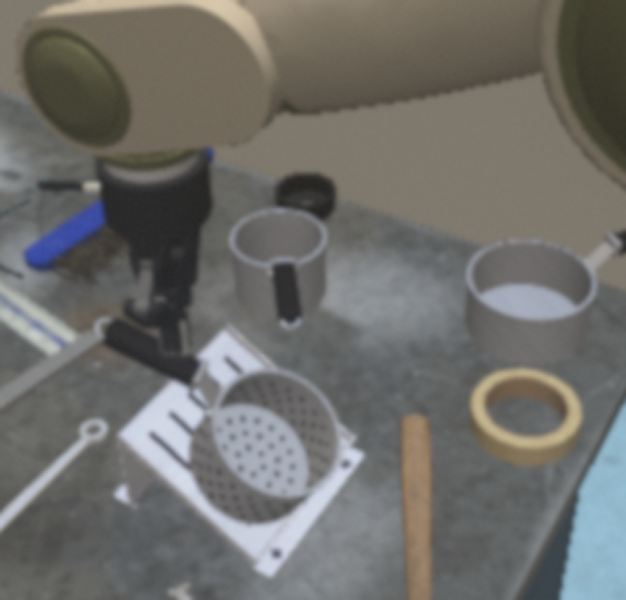

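```bash
python3 snap.py a2 200,120,420,290 top strainer_grip strainer; python3 - <<'E'
from h import *
im,d=ctrl.capture("scene");C=cloud("scene",d)
for q in("strainer_grip","strainer"):
    for b in ctrl.pinpoint("scene",q)[:2]: print(q,w("scene",b["centre"]).round(1),b["score"])
# dark pixels of handle in crop px(120..205,320..380)/2.608
hsv=im.astype(int).sum(2)
m=np.zeros((400,640),bool)
m[222:250,230:268]=True
m&=hsv<150
vs,us=np.nonzero(m)
for v,u in list(zip(vs,us))[::25]: print(u,v,C[v,u].round())
E
```

```text
strainer_grip []
strainer [(array([406.9, 357.1,  36.7]), 0.69)]
strainer_grip [440.5 418.5 161.7] 0.66
strainer_grip [468.3  25.2  -1.5] 0.66
strainer [414.4 353.5  38.5] 0.63
243 222 [393. 439. 245.]
257 223 [400. 411. 225.]
238 226 [455. 433. 185.]
233 229 [451. 445. 186.]
236 231 [447. 441. 182.]
238 234 [445. 438. 174.]
247 236 [434. 424. 171.]
253 239 [427. 415. 165.]
261 243 [416. 403. 157.]
```

View pics/a2.png

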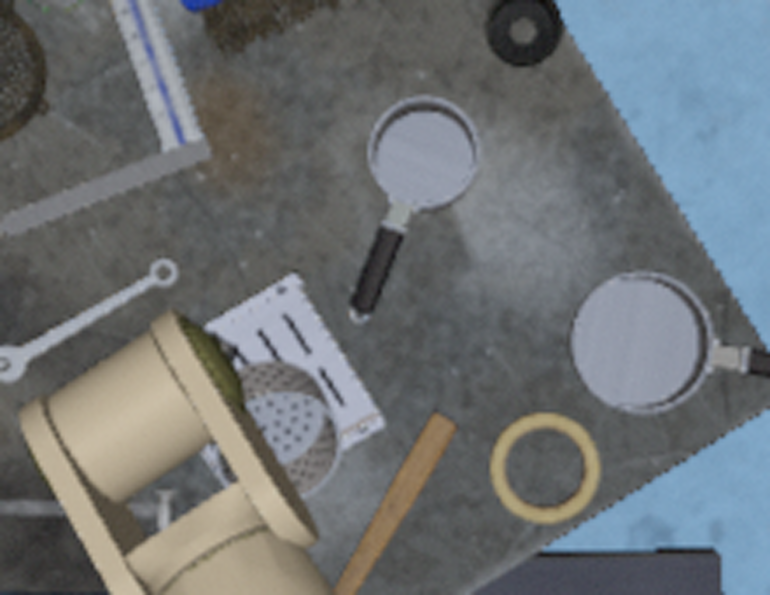

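```bash
python3 - <<'E'
from h import *
im,d=ctrl.capture("scene");C=cloud("scene",d)
k=6
x0,y0,x1,y1=210,150,300,250
a=cv2.resize(im[y0:y1,x0:x1,::-1],None,fx=k,fy=k,interpolation=2)
for X,c in(((427,404.6,135.6),(0,0,255)),((427,404.6,154.6),(0,255,0)),((427,404.6,208),(255,0,0))):
    u,v=px("scene",X);print(X,u,v);cv2.circle(a,(int((u-x0+.5)*k),int((v-y0+.5)*k)),4,c,-1)
cv2.imwrite("pics/a3.png",a)
for v in range(180,250,6): print(v,[tuple(C[v,u].round().astype(int).tolist()) for u in range(240,268,5)])
E
```

```text
(427, 404.6, 135.6) 259.2717639092064 247.6475568376058
(427, 404.6, 154.6) 258.3434814127694 240.82915913672855
(427, 404.6, 208) 255.5956629791594 220.6459509408754
180 [(401, 431, 329), (398, 423, 328), (394, 416, 329), (390, 408, 328), (391, 399, 324), (394, 389, 319)]
186 [(403, 432, 316), (396, 425, 318), (394, 417, 317), (391, 409, 315), (393, 399, 310), (394, 390, 306)]
192 [(405, 433, 302), (397, 426, 305), (394, 418, 304), (412, 403, 287), (426, 389, 272), (456, 368, 244)]
198 [(408, 433, 287), (400, 427, 290), (395, 420, 291), (408, 406, 276), (406, 397, 274), (450, 372, 235)]
204 [(749, 338, 0), (399, 429, 278), (393, 422, 279), (404, 409, 267), (409, 398, 258), (448, 374, 222)]
210 [(722, 348, 1), (393, 433, 271), (406, 419, 255), (406, 410, 252), (406, 400, 247), (686, 289, 2)]
216 [(388, 444, 266), (382, 437, 267), (378, 430, 266), (424, 406, 222), (416, 398, 225), (665, 298, 0)]
222 [(396, 444, 245), (388, 437, 249), (379, 431, 252), (391, 418, 238), (413, 401, 213), (640, 309, 2)]
228 [(451, 431, 183), (450, 421, 179), (640, 352, 0), (418, 411, 199), (420, 400, 192), (621, 318, 0)]
234 [(442, 435, 176), (438, 426, 174), (437, 417, 171), (421, 411, 181), (418, 402, 179), (597, 329, 2)]
240 [(611, 392, 0), (606, 381, -1), (429, 421, 163), (423, 412, 164), (420, 403, 162), (420, 393, 157)]
246 [(588, 401, 3), (581, 390, 3), (577, 379, 1), (486, 394, 85), (417, 406, 149), (409, 398, 152)]
```

View pics/a3.png

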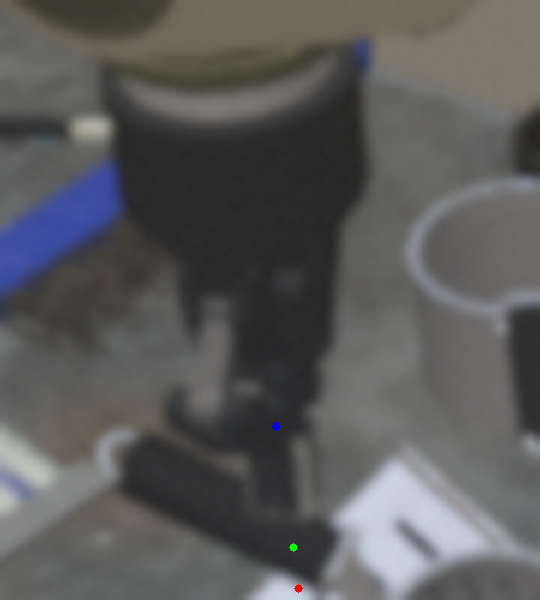

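```bash
python3 - <<'E'
from h import *
im,d=ctrl.capture("scene");C=cloud("scene",d)
k=10
x0,y0,x1,y1=225,190,285,250
a=np.clip(im[y0:y1,x0:x1,::-1].astype(float)*3,0,255).astype(np.uint8)
a=cv2.resize(a,None,fx=k,fy=k,interpolation=cv2.INTER_CUBIC)
cv2.imwrite("pics/a4.png",a)
P=C[y0:y1,x0:x1]-[427,404.6,0]
off=P@[-.785,.62,0];al=P@[.62,.785,0]
np.set_printoptions(linewidth=200)
for v in range(15,60,2): print(v+y0,"off",off[v,10:45:3].round().astype(int),"z",P[v,10:45:3,2].round().astype(int))
E
```

```text
205 off [-286 -290   39   40   39   39   30   15   15   -8  -29 -296] z [  2  -1 277 278 278 279 272 260 260 242 225   3]
207 off [-279 -279 -283   42   42   36   30   16   14   -7 -288 -290] z [  0   1  -1 275 277 272 267 256 255 238   2   1]
209 off [-269 -271 -276   43   44   26   27   15   15    3 -279 -280] z [  1   1  -3 272 273 259 260 250 251 241   2   2]
211 off [-261 -261 -264   48   45   11   14   12   16  -12 -275 -275] z [  1   2   0 271 269 241 244 243 247 224  -1  -1]
213 off [-252 -253   41   50   48   14   11   15   16   -9 -265 -264] z [  1   2 260 268 267 238 236 241 242 221   0   2]
215 off [-245   54   55   52   52   50   41   13   13   -8 -255 -256] z [  0 266 267 266 266 265 258 234 235 217   1   2]
217 off [-236   57   56   57   58   57   42    9    9   -8 -246 -249] z [  2 264 264 265 267 267 254 225 226 212   3   1]
219 off [-229   58   60   59  595   58   43   27   11  -10 -238 -242] z [  1 261 263 263 745 263 250 237 223 205   2  -1]
221 off [-222 -222   57   58   58   60   47   29   13   -7 -232 -233] z [ -1   1 256 257 257 260 249 234 220 202   0   1]
22
[... 1005 characters left out ...]
 8    7    8    4    2   -2   -5   -6] z [  3   0   2 159 164 165 167 163 162 158 157 156]
241 off [-147 -147 -149 -149 -149    6    8    7    5    5   -1   -2] z [  0   1   1   2   2 158 161 160 159 160 155 154]
243 off [-140 -140 -141 -140 -144 -144    8   11    8    7    4   -3] z [  0   1   2   3   1   1 155 158 157 156 154 148]
245 off [-132 -132 -134 -139 -139 -140 -137    5    6    8   10   -4] z [  1   3   1  -2  -2  -1   3 147 150 152 155 141]
247 off [-125 -130 -125 -128 -129 -132 -133  -54  -55    7   11    1] z [  1  -3   3   1   1  -1  -1  81  81 146 150 141]
249 off [-119 -120 -120 -123 -125 -122  -43  -50  -49    6  -56    1] z [  1   1   2  -1  -1   3  85  79  81 138  76 136]
```

View pics/a4.png

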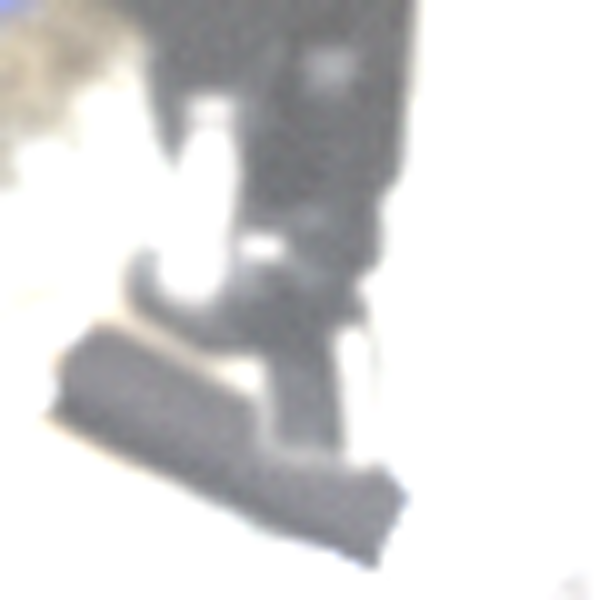

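Call:
drive_tool:
  gripper: [1, 1, 1]
  offset:
    - [0, -0.02, 0]
    - [0, -0.03, 0]
    - [0, -0.03, 0]
  turn: [0, 0, 0]

```text
time_s: 6.63
eef_pos: [426.4, 404.3, 216.1]
ee_rot: [-0.667, 0.668, -0.233, 0.232]
force: [0.4, 0.1, 0.8]
grip_width: -0.001
```

```bash
python3 - <<'E'
from h import *
print(ctrl.sense())
im,d=ctrl.capture("scene");C=cloud("scene",d)
k=8
x0,y0,x1,y1=215,150,290,225
a=np.clip(im[y0:y1,x0:x1,::-1].astype(float)*2.,0,255).astype(np.uint8)
a=cv2.resize(a,None,fx=k,fy=k,interpolation=cv2.INTER_CUBIC)
p=ctrl.sense()["eef_pos"]
for dz,c in((0,(0,0,255)),(19,(0,255,0)),(73,(255,0,0))):
    u,v=px("scene",p+[0,0,dz]);print(u,v);cv2.circle(a,(int((u-x0+.5)*k),int((v-y0+.5)*k)),4,c,-1)
cv2.imwrite("pics/a5.png",a)
P=C[y0:y1,x0:x1]-p
off=P@[-.785,.62,0];al=P@[.62,.785,0]
np.set_printoptions(linewidth=220)
for v in range(20,75,3): print(v+y0,"off",off[v,15:60:4].round().astype(int),"al",al[v,15:60:4].round().astype(int),"z",P[v,15:60:4,2].round().astype(int))
E
```

```text
{'time_s': 6.6333, 'joints': array([5.59582115e-01, 4.41097835e-01, 1.25876451e+00, 6.57907094e-06,
       1.44354713e+00, 1.22960856e+00]), 'dq': array([ 7.31161996e-04, -2.26755610e-01, -6.34657848e-01,  2.14734570e-04,
        8.27676972e-01, -8.66120233e-04]), 'tau': array([ 1.95635674e-01, -4.56784093e+01, -2.33439928e+01, -3.05952803e-03,
       -1.04502004e+00,  9.05687386e-06]), 'eef_pos': array([426.43014832, 404.33511766, 216.05347193]), 'ee_rot': array([-0.66729593,  0.66829504, -0.23288772,  0.23208012]), 'force': array([0.44374816, 0.09096701, 0.83814931]), 'wrist_torque': array([-0.00983721, -0.01890957,  0.00405451]), 'grip_width': -0.0012593310106371828}
253.98384925165203 214.4304536615379
252.9193404868032 206.6919568730197
249.72042639502158 183.43729966076745
170 off [-436 -440   41   44   34   23   16   -6  596 -458 -473 -469] al [ 218  207    2   -6   -9  -12  -17  -17 -220  110  102   88] z [-210 -212  130  133  126  119  114  100  522 -216 -225 -221]
173 off [-424 -404   47   46   26   21   15   -6 -432 -438 -453 -452] al [215 194   0  -6  -6 -11 -16 -16 116 1
[... 2578 characters left out ...]
5 -257 -257 -256 -257] al [158 147 137 125 114 104  93  83  72  61  49  39] z [-221 -223 -225 -221 -222 -223 -222 -224 -224 -223 -222 -221]
218 off [-231 -230 -235 -233 -238 -239 -240 -242 -244 -243 -244 -248] al [154 143 133 121 112 101  90  79  69  57  46  37] z [-223 -221 -223 -221 -224 -224 -223 -223 -224 -222 -221 -224]
221 off [-217 -219 -222 -226 -225 -228 -228 -228 -229 -230 -235 -236] al [149 139 129 120 108  98  87  75  65  54  44  34] z [-221 -221 -222 -225 -223 -224 -223 -222 -221 -221 -224 -224]
224 off [-207   -3   -8 -210 -213 -215 -215 -220 -218 -222 -223 -223] al [147  45  39 114 104  94  83  74  62  52  42  31] z [-223  -32  -35 -221 -222 -223 -222 -226 -222 -225 -224 -223]
```

View pics/a5.png

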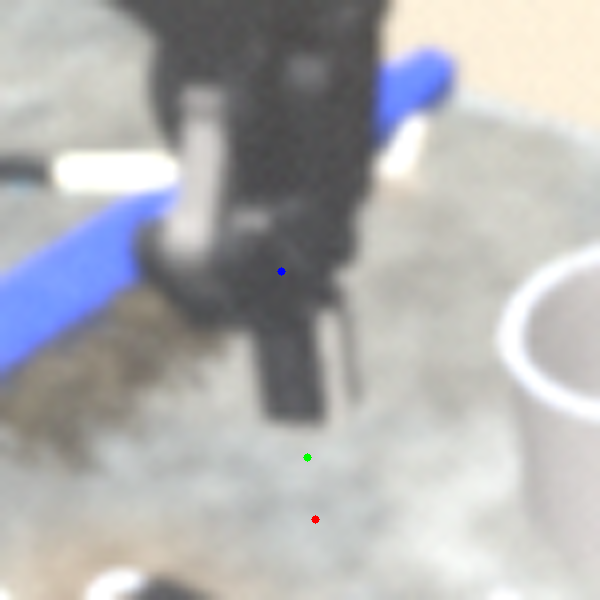

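```bash
cat > tip.py <<'E'
from h import *
s=ctrl.sense();p=s["eef_pos"];print(p.round(1),s["dq"].round(3),ctrl.grip_depth)
im,d=ctrl.capture("scene");C=cloud("scene",d)
P=C-p;r=np.hypot(P[...,0],P[...,1]);m=(r<70)&(P[...,2]<150)&(P[...,2]>-60)
x=P[m];o=np.argsort(x[:,2]);x=x[o];
for h in range(-60,150,6):
    k=x[(x[:,2]>=h)&(x[:,2]<h+6)]
    if len(k): print(h,len(k),"off",(k@[-.785,.62,0]).min().round(),(k@[-.785,.62,0]).max().round(),"al",(k@[.62,.785,0]).min().round(),(k@[.62,.785,0]).max().round())
E
python3 tip.py
```

```text
[428.4 405.7 223.1] [ 0.002 -0.006  0.035  0.002 -0.145  0.002] 18.700000000000003
-60 73 off -10.0 10.0 al -9.0 38.0
-54 74 off -11.0 10.0 al 3.0 49.0
-48 76 off -11.0 9.0 al 16.0 55.0
-42 65 off -10.0 8.0 al 25.0 58.0
-36 63 off -12.0 6.0 al 36.0 62.0
36 11 off -6.0 6.0 al -11.0 10.0
42 29 off -8.0 12.0 al -11.0 11.0
48 35 off -6.0 14.0 al -12.0 11.0
54 35 off -7.0 14.0 al -12.0 11.0
60 42 off -7.0 13.0 al -11.0 11.0
66 29 off -9.0 14.0 al -11.0 7.0
72 3 off -2.0 6.0 al -11.0 -10.0
78 24 off -17.0 25.0 al -14.0 -0.0
84 58 off -32.0 32.0 al -14.0 11.0
90 44 off -43.0 38.0 al -13.0 11.0
96 40 off -44.0 43.0 al -15.0 10.0
102 73 off -46.0 48.0 al -18.0 11.0
108 58 off -56.0 52.0 al -18.0 10.0
114 78 off -58.0 57.0 al -18.0 10.0
120 97 off -60.0 61.0 al -18.0 16.0
126 133 off -19.0 61.0 al -20.0 18.0
132 98 off -21.0 58.0 al -21.0 4.0
138 124 off -21.0 46.0 al -21.0 19.0
144 80 off -14.0 41.0 al -20.0 17.0
```

Call:
drive_tool:
  gripper: [0, 0, 0, 0, 0, 0, 0, 0, 0]
  offset:
    - [0, 0, 0]
    - [0, 0, 0]
    - [0, 0, 0]
    - [0, 0.02, 0]
    - [0, 0.02, 0]
    - [0, 0.02, 0]
    - [0, 0.02, 0]
    - [0, 0.02, 0]
    - [0, 0, 0]
  turn: [0, 0, 0, 0, 0, 0, 0, 0, 0]

```text
time_s: 7.48
eef_pos: [424.7, 403.2, 110.7]
ee_rot: [-0.665, 0.67, -0.234, 0.231]
force: [-0.5, 0.1, -0.5]
grip_width: 0.999
```

```bash
python3 go.py "[(427,405,97)]" 15; python3 snap.py b1 200,150,300,250
```

```text
t 7.48 p [424.7 403.2 110.7] zyaw 51.6 down [-0.007 -0.005 -1.   ] F [-0.5  0.1 -0.5] gw 0.999 j [ 0.56  0.52  1.41 -0.    1.21  1.23]
(427, 405, 97) 1 rows of [0.0007 0.0137 0.003 ] tot [ 0.7 13.7  3. ]
```

View pics/b1.png

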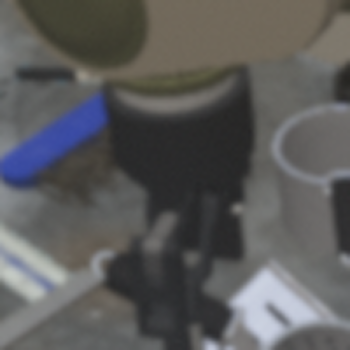

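Call:
drive_tool:
  gripper: [0, 0, 0.3, 0.5, 0.7, 0.8, 1, 1, 1, 1]
  offset:
    - [0, 0.013, 0]
    - [0, 0, 0]
    - [0, 0, 0]
    - [0, 0, 0]
    - [0, 0, 0]
    - [0, 0, 0]
    - [0, 0, 0]
    - [0, 0, 0]
    - [0, 0, 0]
    - [0, 0, 0]
  turn: [0, 0, 0, 0, 0, 0, 0, 0, 0, 0]

```text
time_s: 8.37
eef_pos: [427.8, 404.7, 103.9]
ee_rot: [0.668, -0.667, 0.232, -0.233]
force: [0.3, -0.8, 5.4]
grip_width: 0.247
```

```bash
python3 go.py "[(427,405,97)]" 15; python3 snap.py b2 200,150,300,280
```

```text
t 8.37 p [427.8 404.7 103.9] zyaw 51.6 down [ 0.003  0.001 -1.   ] F [ 0.3 -0.8  5.4] gw 0.247 j [ 0.56  0.53  1.42 -0.    1.19  1.23]
(427, 405, 97) 1 rows of [-0.0008  0.0068 -0.0003] tot [-0.8  6.8 -0.3]
```

View pics/b2.png

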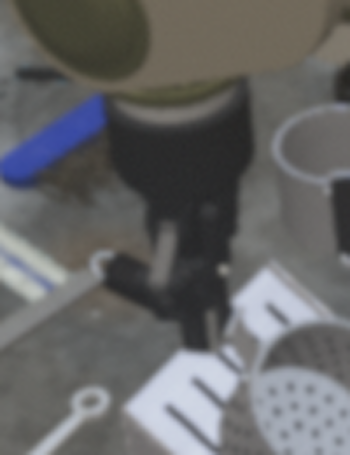

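Call:
drive_tool:
  gripper: [1, 1, 1, 1, 1, 1, 1]
  offset:
    - [0, -0.005, 0]
    - [0, -0.01, 0]
    - [0, -0.015, 0]
    - [0, -0.015, 0]
    - [0, -0.015, 0]
    - [0, -0.015, 0]
    - [0, 0, 0]
  turn: [0, 0, 0, 0, 0, 0, 0]
  force: 120

```text
time_s: 9.0
eef_pos: [427.7, 405.3, 180.9]
ee_rot: [0.669, -0.666, 0.231, -0.234]
force: [-0.4, 0.5, -2.8]
grip_width: 0.239
```

```bash
python3 go.py "[(427,405,170)]" 25; python3 snap.py b3 180,100,420,300 scene strainer strainer_grip;  python3 snap.py b3t 200,120,420,290 top strainer
```

```text
t 9.0 p [427.7 405.3 180.9] zyaw 51.6 down [ 0.004  0.003 -1.   ] F [-0.4  0.5 -2.8] gw 0.239 j [0.56 0.46 1.32 0.   1.36 1.23]
(427, 405, 170) 1 rows of [-0.0004  0.0109 -0.0008] tot [-0.4 10.9 -0.8]
strainer [(array([535.5, 254.8,  86.6]), 0.71), (array([410.2, 359.5, 114.8]), 0.61)]
strainer_grip [(array([442.9, 418.6, 238.8]), 0.79)]
strainer [(array([404.2, 356.2, 110.5]), 0.96)]
```

View pics/b3.png

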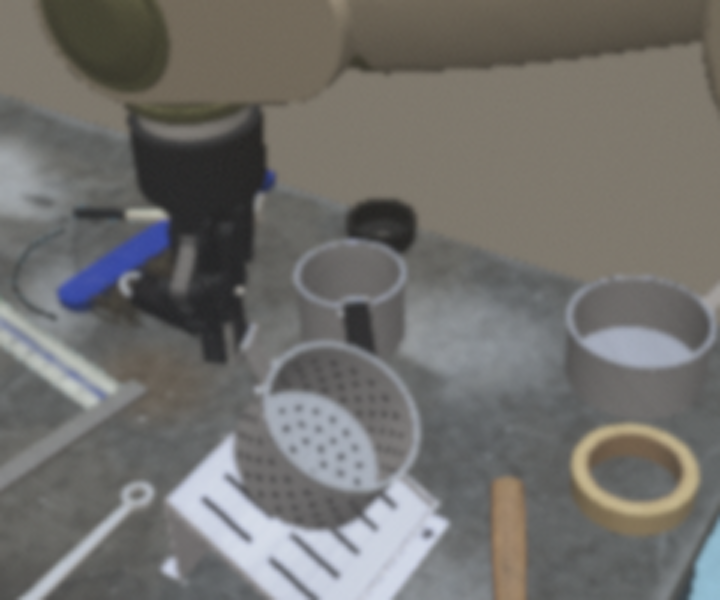

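```bash
python3 go.py "[(427,405,230),(543,132,230)]" 30
```

```text
t 9.25 p [426.4 404.3 176.3] zyaw 51.6 down [-0.002 -0.001 -1.   ] F [-0.4  0.5 -2. ] gw 0.238 j [0.56 0.47 1.32 0.   1.35 1.23]
(427, 405, 230) 2 rows of [ 0.     -0.0268  0.0004] tot [  0.  -53.7   0.8]
(543, 132, 230) 10 rows of [ 0.026   0.     -0.0142] tot [ 2.605e+02  1.000e-01 -1.419e+02]
```

Call:
drive_tool:
  gripper: [1, 1, 1, 1, 1, 1, 1, 1, 1, 1, 1, 1, 1, 1, 1, 1, 1]
  offset:
    - [0, -0.015, 0]
    - [0, -0.02, 0]
    - [0, -0.015, 0]
    - [0.01, 0, -0.006]
    - [0.018, 0, -0.01]
    - [0.024, 0, -0.013]
    - [0.026, 0, -0.0142]
    - [0.026, 0, -0.0142]
    - [0.026, 0, -0.0142]
    - [0.026, 0, -0.0142]
    - [0.026, 0, -0.0142]
    - [0.026, 0, -0.0142]
    - [0.024, 0, -0.012]
    - [0.018, 0, -0.01]
    - [0.01, 0, -0.006]
    - [0, 0, 0]
    - [0, 0, 0]
  turn: [0, 0, 0, 0, 0, 0, 0, 0, 0, 0, 0, 0, 0, 0, 0, 0, 0]

```text
time_s: 10.67
eef_pos: [541.9, 131.5, 226.6]
ee_rot: [-0.668, 0.668, -0.233, 0.232]
force: [-0.2, -0.5, -2.4]
grip_width: 0.238
```

Call:
drive_tool:
  gripper: [1, 1, 1, 1, 1, 1, 1, 1, 1, 1, 1, 1, 1, 1, 1, 1, 1, 1]
  offset:
    - [0, 0, 0]
    - [0, 0, 0]
    - [0, 0, 0]
    - [0, 0, 0]
    - [0, 0, 0]
    - [0, 0, 0]
    - [0, 0, 0]
    - [0, 0, 0]
    - [0, 0, 0]
    - [0, 0, 0]
    - [0, 0, 0]
    - [0, 0, 0]
    - [0, 0, 0]
    - [0, 0, 0]
    - [0, 0, 0]
    - [0, 0, 0]
    - [0, 0, 0]
    - [0, 0, 0]
  turn: [3, 6, 6, 6, 6, 6, 6, 6, 6, 6, 6, 6, 6, 6, 6, 4, 0, 0]

```text
time_s: 12.17
eef_pos: [541.8, 132.6, 227.3]
ee_rot: [0.303, -0.304, 0.639, -0.639]
force: [0.4, -0.2, -2.8]
grip_width: 0.239
```

```bash
python3 go.py "[(543,132,130),(543,132,100)]" 20; python3 snap.py c1 200,60,480,280 scene strainer strainer_grip;  python3 snap.py c1t 200,120,460,290 top strainer strainer_grip
```

```text
t 12.17 p [541.8 132.6 227.3] zyaw -39.2 down [-0.  0. -1.] F [ 0.4 -0.2 -2.8] gw 0.239 j [0.03 0.37 1.34 0.   1.44 2.28]
(543, 132, 130) 5 rows of [-0.0001  0.0195  0.0003] tot [-0.3 97.3  1.3]
(543, 132, 100) 2 rows of [-0.     0.015  0.   ] tot [-0. 30.  0.]
strainer []
strainer_grip [(array([557.9, 117.8, 285. ]), 0.83)]
strainer [(array([497.7, 145.2, 162.7]), 0.6)]
strainer_grip []
```

View pics/c1.png

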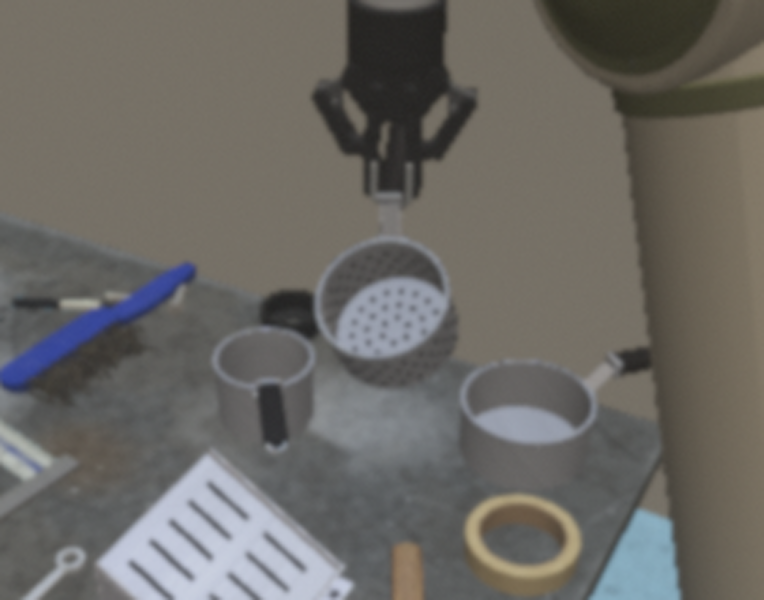

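View pics/c1t.png

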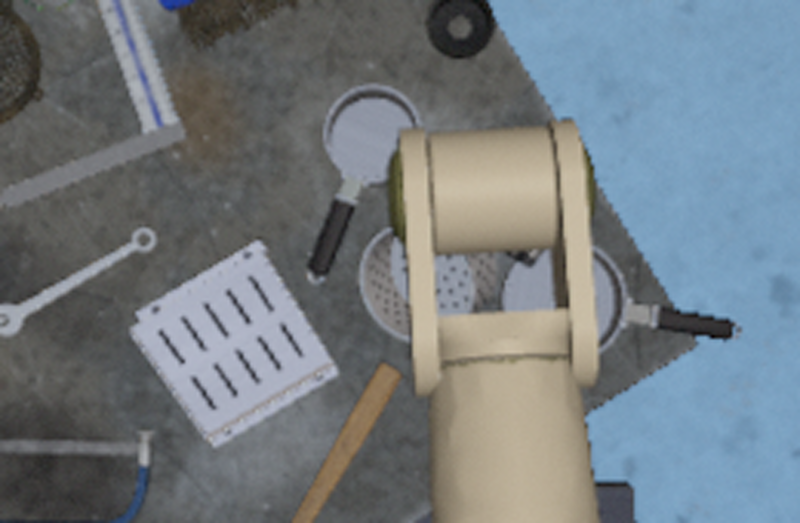

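Call:
drive_tool:
  gripper: [1, 1, 1, 1, 1, 1, 1, 1, 1]
  offset:
    - [0, 0.01, 0]
    - [0, 0.02, 0]
    - [0, 0.022, 0]
    - [0, 0.022, 0]
    - [0, 0.02, 0]
    - [0, 0.015, 0]
    - [0, 0.01, 0]
    - [0, 0.004, 0]
    - [0, 0, 0]
  turn: [0, 0, 0, 0, 0, 0, 0, 0, 0]

```text
time_s: 13.22
eef_pos: [542.0, 131.7, 103.8]
ee_rot: [0.302, -0.303, 0.639, -0.639]
force: [0.4, -0.6, -2.2]
grip_width: 0.236
```

Call:
drive_tool:
  gripper: [1, 1, 1, 1]
  offset:
    - [0, 0.004, 0]
    - [0, 0.004, 0]
    - [0, 0, 0]
    - [0, 0, 0]
  turn: [0, 0, 0, 0]
  force: 40

```text
time_s: 13.55
eef_pos: [542.4, 131.7, 96.7]
ee_rot: [-0.302, 0.302, -0.639, 0.639]
force: [0.4, 0.1, -1.7]
grip_width: 0.243
```

Call:
drive_tool:
  gripper: [1, 1, 1]
  offset:
    - [0, 0.004, 0.001]
    - [0, 0.003, 0.001]
    - [0, 0, 0]
  turn: [0, 0, 0]
  force: 25

```text
time_s: 13.8
eef_pos: [545.2, 130.0, 90.3]
ee_rot: [-0.303, 0.301, -0.639, 0.64]
force: [1.8, -1.6, 5.2]
grip_width: 0.239
```

Call:
drive_tool:
  gripper: [1, 1, 1]
  offset:
    - [0, 0.004, 0.003]
    - [0, 0.003, 0.003]
    - [0, 0, 0]
  turn: [0, 0, 0]

```text
time_s: 14.05
eef_pos: [549.9, 125.6, 83.5]
ee_rot: [-0.303, 0.301, -0.638, 0.64]
force: [2.1, -2.3, 7.1]
grip_width: 0.237
```

Call:
drive_tool:
  gripper: [1, 1, 1, 1, 1]
  offset:
    - [0, 0.005, 0.006]
    - [0, 0.005, 0.006]
    - [0, 0.005, 0.0055]
    - [0, 0.005, 0.005]
    - [0, 0, 0]
  turn: [0, 0, 0, 0, 0]

```text
time_s: 14.47
eef_pos: [567.1, 111.1, 62.7]
ee_rot: [-0.302, 0.302, -0.639, 0.64]
force: [1.0, -3.7, 4.9]
grip_width: 0.24
```

```bash
python3 snap.py d1 200,60,480,280 scene strainer strainer_grip; python3 go.py "[]"
```

```text
strainer [(array([509.7, 152. ,  12.3]), 0.82)]
strainer_grip [(array([585.4,  94.4, 114.7]), 0.57), (array([504.9, 531.5,   1.2]), 0.2)]
t 14.62 p [566.7 111.7  63.2] zyaw -39.4 down [ 0.002 -0.001 -1.   ] F [ 1.9 -2.6  3.8] gw 0.24 j [-0.01  0.55  1.5  -0.    1.09  2.25]
```

View pics/d1.png

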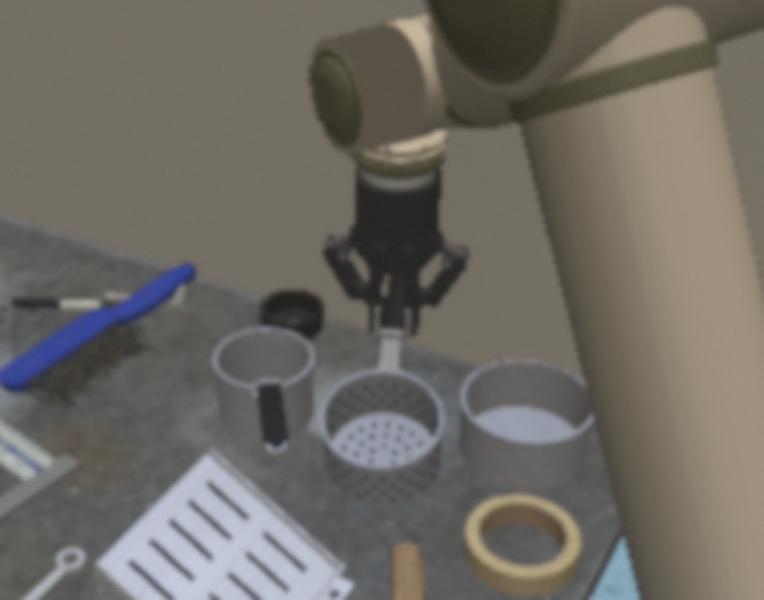

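Call:
drive_tool:
  gripper: [1, 1, 1, 1, 1, 1]
  offset:
    - [0, 0.005, 0.004]
    - [0, 0.005, 0.004]
    - [0, 0.005, 0.0035]
    - [0, 0.005, 0.003]
    - [0, 0.004, 0.0025]
    - [0, 0, 0]
  turn: [0, 0, 0, 0, 0, 0]

```text
time_s: 15.12
eef_pos: [579.7, 101.1, 38.4]
ee_rot: [-0.302, 0.302, -0.639, 0.639]
force: [2.1, -2.4, 4.2]
grip_width: 0.236
```

```bash
python3 snap.py d2 200,60,480,280 scene strainer strainer_grip; python3 go.py "[]"
```

```text
strainer [(array([507.4, 153.2,   0. ]), 0.67)]
strainer_grip [(array([597.2,  83.5,  88.8]), 0.94)]
t 15.27 p [579.2 101.6  38.8] zyaw -39.4 down [ 0.001  0.    -1.   ] F [ 1.6 -1.6  3.2] gw 0.239 j [-0.03  0.61  1.48  0.    1.05  2.23]
```

View pics/d2.png

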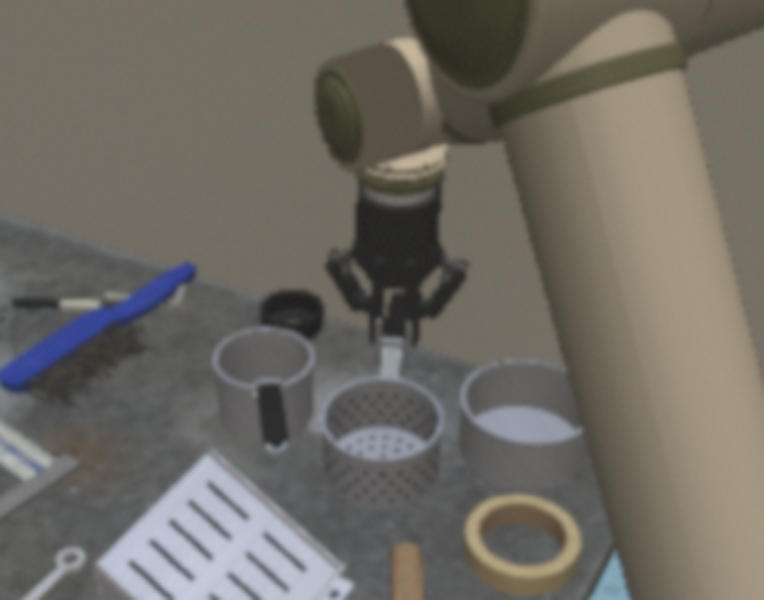

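Call:
drive_tool:
  gripper: [1, 1, 1, 1]
  offset:
    - [0, 0.003, 0.001]
    - [0, 0.003, 0.001]
    - [0, 0.002, 0.001]
    - [0, 0, 0]
  turn: [0, 0, 0, 0]

```text
time_s: 15.6
eef_pos: [581.7, 99.7, 31.0]
ee_rot: [-0.303, 0.302, -0.639, 0.639]
force: [1.4, -1.6, 5.8]
grip_width: 0.237
```

```bash
python3 snap.py d3 200,60,480,280 scene strainer strainer_grip; python3 go.py "[]"
```

```text
strainer []
strainer_grip [(array([598.4,  85. ,  80.6]), 0.76), (array([508.8, 155.8,   1.7]), 0.68)]
t 15.75 p [581.7  99.7  31.1] zyaw -39.4 down [ 0.001  0.    -1.   ] F [ 1.5 -1.3  6.6] gw 0.241 j [-0.03  0.62  1.48  0.    1.04  2.23]
```

Call:
drive_tool:
  gripper: [0.5, 0.5, 0.5, 0.5, 1, 1, 1, 1, 1]
  offset:
    - [0, 0, 0]
    - [0, 0, 0]
    - [0, 0, 0]
    - [0, 0.003, 0.003]
    - [0, 0, 0]
    - [0, 0, 0]
    - [0, 0, 0]
    - [0, 0, 0]
    - [0, 0, 0]
  turn: [0, 0, 0, 0, 0, 0, 0, 0, 0]
  force: 120

```text
time_s: 16.5
eef_pos: [583.6, 97.7, 27.4]
ee_rot: [-0.302, 0.302, -0.639, 0.639]
force: [0.2, -0.5, -0.6]
grip_width: 0.238
```

Call:
drive_tool:
  gripper: [1, 1, 1, 1, 1, 1]
  offset:
    - [0, -0.005, 0]
    - [0, -0.01, 0]
    - [0, -0.02, 0]
    - [0, -0.025, 0]
    - [0, -0.02, 0]
    - [0, 0, 0]
  turn: [0, 0, 0, 0, 0, 0]

```text
time_s: 17.0
eef_pos: [585.8, 97.8, 112.5]
ee_rot: [-0.305, 0.3, -0.638, 0.64]
force: [1.1, -0.4, -1.6]
grip_width: 0.237
```

```bash
python3 snap.py e1 200,60,480,280 scene strainer strainer_grip wash_pan; python3 snap.py e1t 200,120,460,290 top strainer strainer_grip;python3 go.py "[]"
```

```text
strainer [(array([511.4, 156.8,  82.7]), 0.76)]
strainer_grip [(array([596.2,  82.3, 163.2]), 0.97)]
wash_pan [(array([469.7,  27.6,   1. ]), 0.92)]
strainer [(array([501.6, 154.7,  78.4]), 0.9)]
strainer_grip []
t 17.35 p [583.1  97.7 106.3] zyaw -39.4 down [-0.002  0.    -1.   ] F [ 0.4  0.3 -2.5] gw 0.235 j [-0.03  0.54  1.41  0.    1.2   2.23]
```

View pics/e1.png

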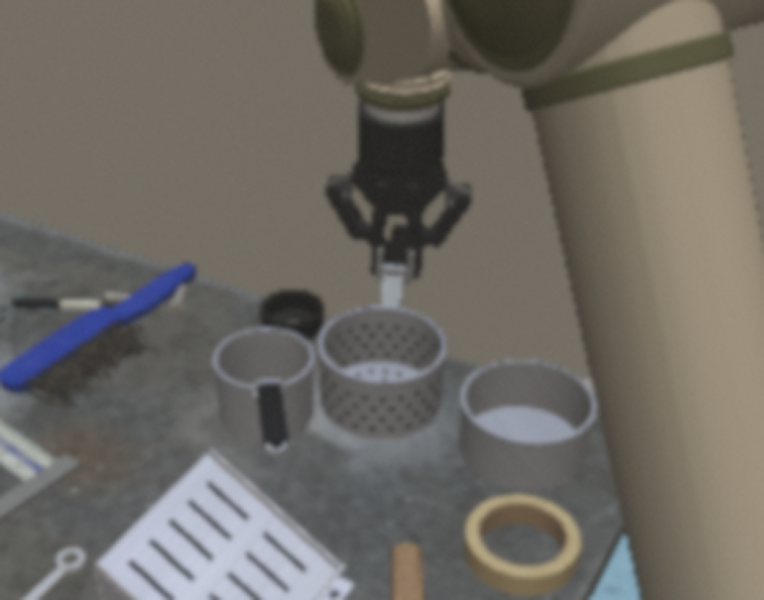

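```bash
cat > fit.py <<'E'
import sys
from h import *
from scipy.optimize import least_squares
def fit(P,c0,z0,z1,r0,rw=8,R=None):
    # P cloud (...,3): select near rim
    Q=P.reshape(-1,3);Q=Q[np.isfinite(Q).all(1)]
    c=np.array(c0,float)
    for i in range(6):
        d=np.hypot(*(Q[:,:2]-c).T)
        m=(Q[:,2]>z0)&(Q[:,2]<z1)&(abs(d-r0)<max(rw,16-3*i))
        q=Q[m]
        if len(q)<15: return None
        s=least_squares(lambda x:np.hypot(q[:,0]-x[0],q[:,1]-x[1])-r0,c,loss="soft_l1",f_scale=2)
        c=s.x
    ang=np.degrees(np.arctan2(q[:,1]-c[1],q[:,0]-c[0]))
    return c.round(1),m.sum(),q[:,2].mean().round(1),"cover",len(set((ang//20).astype(int))),"rms",np.sqrt((s.fun**2).mean()).round(2)
if __name__=="__main__":
    zs=float(sys.argv[1]);c0=eval(sys.argv[2])
    for n in("top","scene"):
        im,d=ctrl.capture(n);d=d.copy();d[d==0]=np.nan;C=cloud(n,d)
        print(n,"wash",fit(C,(466,26),52,68,59.2,5),"rinse",fit(C,(636,211),62,78,47.5,5))
        print(n,"strainer",fit(C,c0,zs+57,zs+73,53.5,5))
E
python3 fit.py 78 "(508,155)"
```

```text
top wash (array([463.9,  24.6]), np.int64(55), np.float64(60.2), 'cover', 5, 'rms', np.float64(1.92)) rinse (array([635.4, 212.4]), np.int64(146), np.float64(69.1), 'cover', 18, 'rms', np.float64(1.64))
top strainer (array([505.1, 159.7]), np.int64(104), np.float64(142.6), 'cover', 12, 'rms', np.float64(1.39))
scene wash (array([466.3,  27. ]), np.int64(333), np.float64(57.5), 'cover', 18, 'rms', np.float64(1.66)) rinse (array([638. , 213.8]), np.int64(226), np.float64(67.8), 'cover', 18, 'rms', np.float64(1.8))
scene strainer (array([506.9, 161.5]), np.int64(377), np.float64(141.2), 'cover', 18, 'rms', np.float64(1.62))
```

```bash
python3 go.py "[(583,97.7,126),(546.8,83.1,126)]" 20
```

```text
t 17.45 p [583.4  97.7 106.8] zyaw -39.4 down [-0.001  0.    -1.   ] F [ 0.2  0.1 -2.1] gw 0.231 j [-0.03  0.53  1.41 -0.    1.2   2.23]
(583, 97.7, 126) 1 rows of [ 0.0003 -0.0192 -0.0003] tot [  0.3 -19.2  -0.3]
(546.8, 83.1, 126) 2 rows of [ 0.0171  0.     -0.0094] tot [ 34.3   0.  -18.7]
```

Call:
drive_tool:
  gripper: [1, 1, 1, 1, 1, 1, 1, 1, 1, 1, 1, 1, 1, 1, 1, 1, 1, 1, 1, 1]
  offset:
    - [0, -0.01, 0]
    - [0, -0.01, 0]
    - [0.006, 0, -0.003]
    - [0.011, 0, -0.006]
    - [0.011, 0, -0.006]
    - [0.006, 0, -0.004]
    - [0, 0, 0]
    - [0, 0, 0]
    - [0, 0, 0]
    - [0, 0, 0]
    - [0, 0, 0]
    - [0, 0, 0]
    - [0, 0, 0]
    - [0, 0, 0]
    - [0, 0, 0]
    - [0, 0, 0]
    - [0, 0, 0]
    - [0, 0, 0]
    - [0, 0, 0]
    - [0, 0, 0]
  turn: [0, 0, 0, 0, 0, 0, -3, -6, -6, -6, -6, -6, -6, -6, -6, -6, -6, -6, -5, 0]

```text
time_s: 19.12
eef_pos: [547.4, 83.5, 127.8]
ee_rot: [0.627, -0.626, 0.328, -0.328]
force: [-0.8, 0.1, -3.0]
grip_width: 0.232
```

Call:
drive_tool:
  gripper: [1, 1]
  offset:
    - [0, 0, 0]
    - [0, 0, 0]
  turn: [0, 0]

```text
time_s: 19.28
eef_pos: [547.4, 83.5, 127.6]
ee_rot: [0.626, -0.626, 0.329, -0.33]
force: [-0.2, 0.0, -2.3]
grip_width: 0.236
```

```bash
python3 fit.py 98 "(465,26)";python3 go.py "[]";  python3 snap.py f1 260,60,500,280 scene
```

```text
top wash (array([463.2,  27.5]), np.int64(17), np.float64(59.9), 'cover', 3, 'rms', np.float64(1.1)) rinse (array([635.5, 212.5]), np.int64(150), np.float64(69.3), 'cover', 18, 'rms', np.float64(1.61))
top strainer (array([466.1,  24.9]), np.int64(28), np.float64(165.3), 'cover', 3, 'rms', np.float64(2.38))
scene wash (array([466. ,  27.4]), np.int64(212), np.float64(57.6), 'cover', 14, 'rms', np.float64(1.53)) rinse (array([638.1, 213.9]), np.int64(229), np.float64(67.9), 'cover', 18, 'rms', np.float64(1.87))
scene strainer (array([466.,  27.]), np.int64(403), np.float64(161.3), 'cover', 18, 'rms', np.float64(1.63))
t 19.38 p [547.4  83.5 127.6] zyaw 34.5 down [ 0.  0. -1.] F [-0.7 -0.  -1.4] gw 0.235 j [-0.06  0.43  1.51  0.    1.2   0.91]
```

View pics/f1.png

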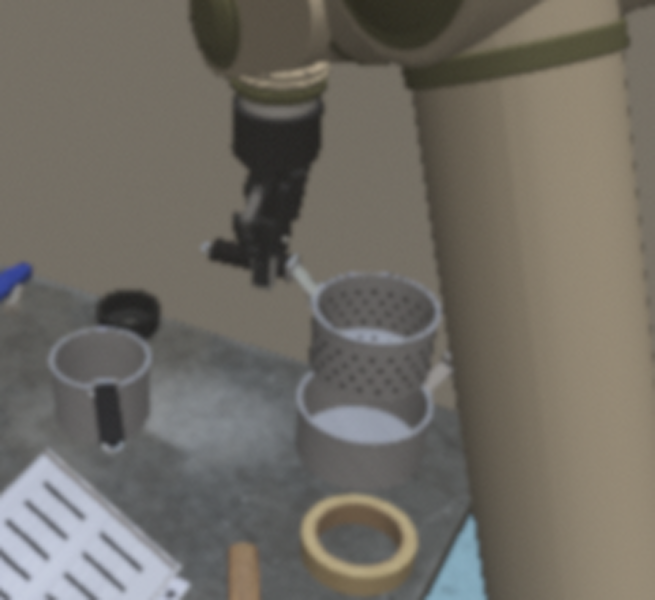

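Call:
drive_tool:
  gripper: [1, 1, 1, 1, 1, 1]
  offset:
    - [0, 0.008, 0]
    - [0, 0.01, 0]
    - [0, 0.01, 0]
    - [0, 0.01, 0]
    - [0, 0.006, 0]
    - [0, 0, 0]
  turn: [0, 0, 0, 0, 0, 0]

```text
time_s: 19.93
eef_pos: [546.4, 83.5, 81.5]
ee_rot: [-0.626, 0.627, -0.33, 0.328]
force: [-0.9, -0.2, -2.6]
grip_width: 0.236
```

Call:
drive_tool:
  gripper: [1, 1, 1, 1]
  offset:
    - [0, 0.005, 0]
    - [0, 0.005, 0]
    - [0, 0.005, 0]
    - [0, 0, 0]
  turn: [0, 0, 0, 0]

```text
time_s: 20.27
eef_pos: [546.9, 83.5, 67.5]
ee_rot: [-0.626, 0.626, -0.329, 0.328]
force: [0.0, -0.9, -2.6]
grip_width: 0.236
```

```bash
python3 fit.py 40 "(465,26)";python3 go.py "[]";  python3 snap.py f2 260,60,500,280 scene
```

```text
top wash (array([474.2,  16. ]), np.int64(23), np.float64(62.5), 'cover', 4, 'rms', np.float64(2.52)) rinse (array([635.5, 212.4]), np.int64(147), np.float64(69.5), 'cover', 18, 'rms', np.float64(1.65))
top strainer (array([462.8,  29.4]), np.int64(19), np.float64(105.8), 'cover', 2, 'rms', np.float64(2.4))
scene wash (array([464.2,  29.2]), np.int64(297), np.float64(58.7), 'cover', 18, 'rms', np.float64(2.66)) rinse (array([638.1, 214. ]), np.int64(223), np.float64(68.0), 'cover', 18, 'rms', np.float64(1.8))
scene strainer (array([466.1,  27. ]), np.int64(339), np.float64(102.7), 'cover', 18, 'rms', np.float64(1.61))
t 20.37 p [547.4  83.5  68.4] zyaw 34.6 down [-0.  0. -1.] F [ 0.2 -0.5 -2.2] gw 0.234 j [-0.06  0.5   1.57  0.    1.07  0.91]
```

View pics/f2.png

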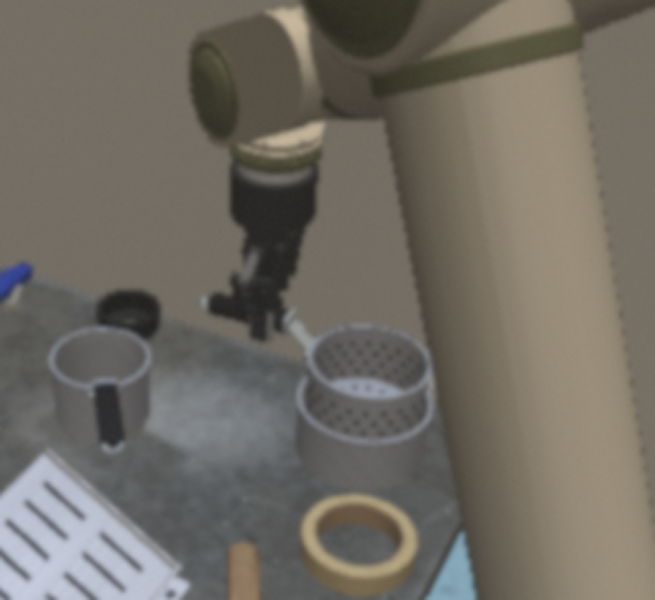

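Call:
drive_tool:
  gripper: [1, 1, 1, 1, 1, 1, 1, 1]
  offset:
    - [0, 0.005, 0]
    - [0, 0.005, 0]
    - [0, 0.005, 0]
    - [0, 0.005, 0]
    - [0, 0.005, 0]
    - [0, 0.004, 0]
    - [0, 0.002, 0]
    - [0, 0, 0]
  turn: [0, 0, 0, 0, 0, 0, 0, 0]

```text
time_s: 21.08
eef_pos: [547.2, 83.5, 37.0]
ee_rot: [-0.626, 0.626, -0.329, 0.328]
force: [-1.0, 0.9, -2.5]
grip_width: 0.236
```

Call:
drive_tool:
  gripper: [1, 1, 1, 1]
  offset:
    - [0, 0.002, 0]
    - [0, 0.002, 0]
    - [0, 0.001, 0]
    - [0, 0, 0]
  turn: [0, 0, 0, 0]

```text
time_s: 21.42
eef_pos: [547.4, 83.5, 32.4]
ee_rot: [-0.626, 0.626, -0.329, 0.329]
force: [-0.3, 1.1, -2.7]
grip_width: 0.236
```

Call:
drive_tool:
  gripper: [1, 1, 1, 1]
  offset:
    - [0, 0.001, 0]
    - [0, 0.001, 0]
    - [0, 0.001, 0]
    - [0, 0, 0]
  turn: [0, 0, 0, 0]

```text
time_s: 21.75
eef_pos: [547.9, 83.6, 30.2]
ee_rot: [0.626, -0.626, 0.328, -0.329]
force: [-0.9, 1.2, 4.8]
grip_width: 0.233
```

Call:
drive_tool:
  gripper: [1, 1, 1]
  offset:
    - [0, 0.001, 0]
    - [0, 0.001, 0]
    - [0, 0, 0]
  turn: [0, 0, 0]

```text
time_s: 22.0
eef_pos: [548.8, 84.0, 29.6]
ee_rot: [0.627, -0.625, 0.328, -0.33]
force: [-1.7, 4.1, 14.4]
grip_width: 0.234
```

Call:
drive_tool:
  gripper: [1, 0.6, 0.6, 0.4, 0.4, 0.4, 0.4, 0.4, 0.2, 0.2]
  offset:
    - [0, -0.001, 0]
    - [0, 0, 0]
    - [0, 0, 0]
    - [0, 0, 0]
    - [0, -0.005, 0]
    - [0, -0.02, 0]
    - [0, -0.03, 0]
    - [0, -0.03, 0]
    - [0, -0.03, 0]
    - [0, -0.03, 0]
  turn: [0, 0, 0, 0, 0, 0, 0, 0, 0, 0]

```text
time_s: 22.83
eef_pos: [547.1, 83.5, 175.3]
ee_rot: [-0.626, 0.626, -0.329, 0.329]
force: [1.0, 0.0, 0.5]
grip_width: 0.797
```

```bash
python3 fit.py 3 "(465,26)"; python3 snap.py g1 260,60,500,280 scene wash_pan_grip strainer strainer_grip rinse_pan rinse_pan_grip; python3 go.py "[]"
```

```text
top wash (array([459. ,  29.2]), np.int64(42), np.float64(61.8), 'cover', 7, 'rms', np.float64(1.85)) rinse (array([635.5, 212.4]), np.int64(149), np.float64(69.4), 'cover', 18, 'rms', np.float64(1.65))
top strainer (array([464.8,  26.8]), np.int64(64), np.float64(67.3), 'cover', 7, 'rms', np.float64(2.17))
scene wash (array([461.8,  28.7]), np.int64(364), np.float64(59.7), 'cover', 18, 'rms', np.float64(2.79)) rinse (array([638., 214.]), np.int64(229), np.float64(67.8), 'cover', 18, 'rms', np.float64(1.93))
scene strainer (array([467. ,  27.3]), np.int64(323), np.float64(65.5), 'cover', 18, 'rms', np.float64(1.88))
wash_pan_grip [(array([440. , -95.8,  78.1]), 0.75), (array([757.4, 118.5,  -2. ]), 0.45)]
strainer [(array([468.1,  23.3,   2.2]), 0.95)]
strainer_grip [(array([564.9,  90.3,  84.6]), 0.74)]
rinse_pan [(array([639.1, 211.4,   1.9]), 0.88)]
rinse_pan_grip [(array([536.5, 254.3,  84.3]), 0.58)]
t 23.23 p [546.9  83.5 172.3] zyaw 34.6 down [-0.002  0.    -1.   ] F [-0.2 -0.4 -0.5] gw 0.802 j [-0.06  0.39  1.44 -0.    1.31  0.91]
```

View pics/g1.png

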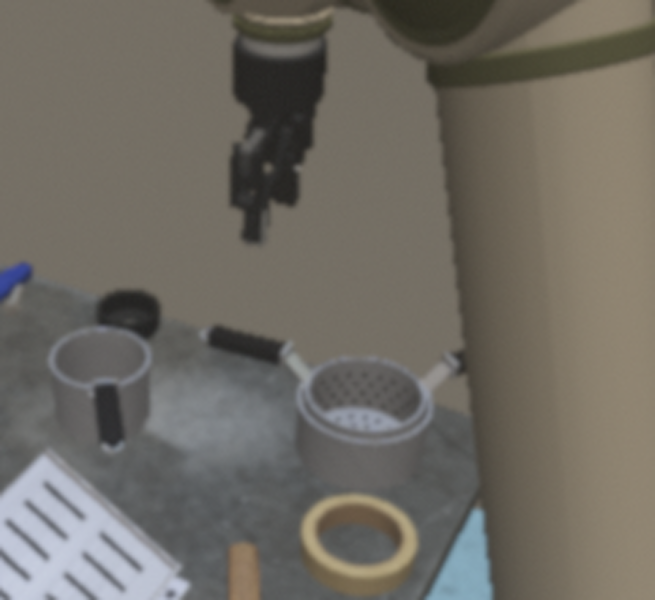

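```bash
python3 go.py "[(548.7,248.8,130)]" 20; python3 - <<'E'
from h import *
im,d=ctrl.capture("top");d=d.copy();C=cloud("top",d)
g=im.astype(int).sum(2)
c=np.array([635.5,212.4]);P=C-[*c,0];r=np.hypot(P[...,0],P[...,1])
m=(g<170)&(r>60)&(r<165)&(C[...,2]>75)&(C[...,2]<110)&(abs(np.arctan2(P[...,1],P[...,0])-np.radians(157))<.5)
q=P[m];print(m.sum(),q.mean(0),np.degrees(np.arctan2(q[:,1].mean(),q[:,0].mean())),np.degrees(np.median(np.arctan2(q[:,1],q[:,0]))))
E
```

```text
t 23.23 p [546.9  83.5 172.3] zyaw 34.6 down [-0.002  0.    -1.   ] F [-0.2 -0.4 -0.5] gw 0.802 j [-0.06  0.39  1.44 -0.    1.31  0.91]
(548.7, 248.8, 130) 9 rows of [-0.015   0.0047  0.0106] tot [-135.    42.3   95.5]
134 [-105.30705027   44.38207751   95.87903557] 157.14681496930035 156.53216350870517
```

Call:
drive_tool:
  gripper: [0, 0, 0, 0, 0, 0, 0, 0, 0, 0, 0, 0, 0, 0, 0, 0, 0, 0, 0]
  offset:
    - [-0.015, 0.003, 0.0108]
    - [-0.017, 0.005, 0.012]
    - [-0.017, 0.005, 0.012]
    - [-0.017, 0.005, 0.012]
    - [-0.017, 0.005, 0.012]
    - [-0.017, 0.005, 0.012]
    - [-0.017, 0.005, 0.012]
    - [-0.017, 0.005, 0.012]
    - [-0.002, 0.004, 0.002]
    - [0, 0, 0]
    - [0, 0, 0]
    - [0, 0, 0]
    - [0, 0, 0]
    - [0, 0, 0]
    - [0, 0, 0]
    - [0, 0, 0]
    - [0, 0, 0]
    - [0, 0, 0]
    - [0, 0, 0]
  turn: [0, 0, 0, 0, 0, 0, 0, 0, 0, 4, 7, 7, 7, 7, 7, 7, 7, 4.6, 0]

```text
time_s: 24.87
eef_pos: [549.8, 249.8, 131.0]
ee_rot: [0.389, -0.39, 0.59, -0.59]
force: [0.0, -0.2, 0.1]
grip_width: 0.998
```

```bash
python3 go.py "[(549.4,250.3,90),(549.4,250.3,33)]" 20; python3 snap.py h1 200,60,480,280 scene
```

```text
t 24.87 p [549.8 249.8 131. ] zyaw -23.2 down [-0.001 -0.    -1.   ] F [ 0.  -0.2  0.1] gw 0.998 j [ 0.23  0.54  1.33 -0.    1.27  2.21]
(549.4, 250.3, 90) 3 rows of [-0.0001  0.0137 -0.0002] tot [-0.4 41.  -0.5]
(549.4, 250.3, 33) 3 rows of [-0.     0.019  0.   ] tot [-0. 57.  0.]
```

View pics/h1.png

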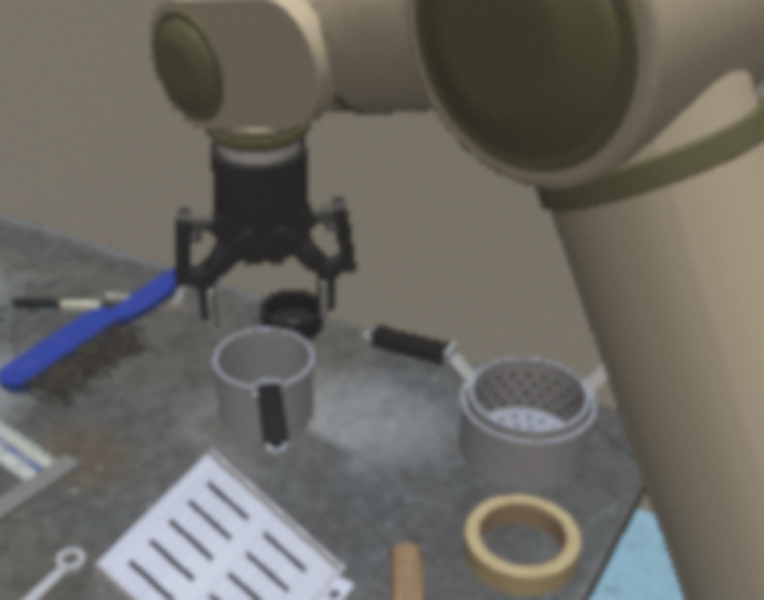

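Call:
drive_tool:
  gripper: [0, 0, 0, 0, 0, 0, 0, 0.4, 0.6, 0.8, 1, 1, 1, 1]
  offset:
    - [0, 0.015, 0]
    - [0, 0.02, 0]
    - [0, 0.02, 0]
    - [0, 0.02, 0]
    - [0, 0.015, 0]
    - [0, 0.007, 0]
    - [0, 0, 0]
    - [0, 0, 0]
    - [0, 0, 0]
    - [0, 0, 0]
    - [0, 0, 0]
    - [0, 0, 0]
    - [0, 0, 0]
    - [0, 0, 0]
  turn: [0, 0, 0, 0, 0, 0, 0, 0, 0, 0, 0, 0, 0, 0]

```text
time_s: 26.08
eef_pos: [550.1, 250.6, 35.2]
ee_rot: [-0.391, 0.39, -0.589, 0.59]
force: [-2.1, 0.7, 5.7]
grip_width: 0.234
```

```bash
python3 go.py "[]"; python3 fit.py 3 "(467,27)"; python3 snap.py h2 200,60,480,280 scene
```

```text
t 26.08 p [550.1 250.6  35.2] zyaw -23.0 down [ 0.001  0.    -1.   ] F [-2.1  0.7  5.7] gw 0.234 j [0.23 0.64 1.43 0.   1.07 2.21]
top wash (array([463.7,  25.5]), np.int64(211), np.float64(60.6), 'cover', 18, 'rms', np.float64(2.05)) rinse (array([635.2, 212.1]), np.int64(103), np.float64(68.9), 'cover', 14, 'rms', np.float64(1.5))
top strainer (array([465.2,  25.4]), np.int64(187), np.float64(67.4), 'cover', 18, 'rms', np.float64(1.99))
scene wash (array([460.5,  23.3]), np.int64(286), np.float64(59.8), 'cover', 12, 'rms', np.float64(2.63)) rinse (array([636.7, 214.9]), np.int64(22), np.float64(67.7), 'cover', 6, 'rms', np.float64(1.3))
scene strainer (array([466.8,  26.8]), np.int64(235), np.float64(65.4), 'cover', 13, 'rms', np.float64(1.85))
```

View pics/h2.png

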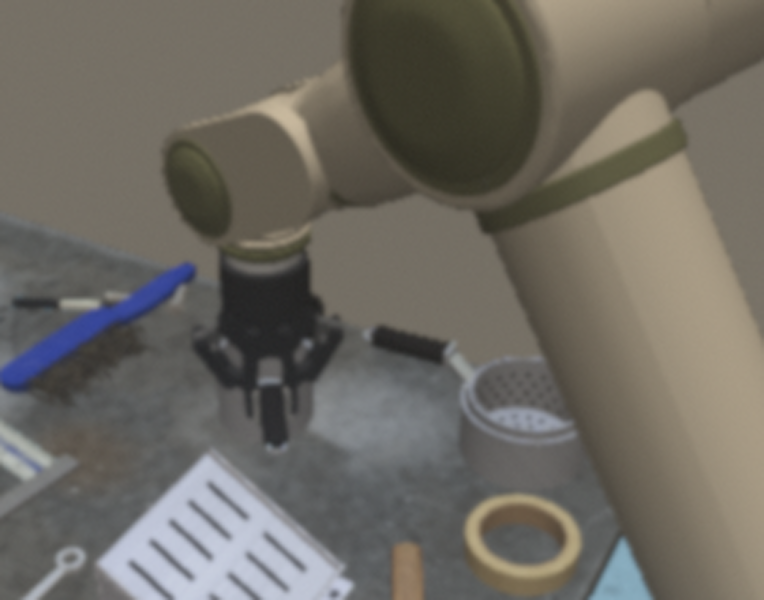

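Call:
drive_tool:
  gripper: [1, 1, 1, 1, 1, 1, 1, 1, 1]
  offset:
    - [0, -0.005, 0]
    - [0, -0.01, 0]
    - [0, -0.02, 0]
    - [0, -0.02, 0]
    - [0, -0.02, 0]
    - [0, -0.02, 0]
    - [0, -0.015, 0]
    - [0, -0.01, 0]
    - [0, 0, 0]
  turn: [0, 0, 0, 0, 0, 0, 0, 0, 0]
  force: 120

```text
time_s: 26.98
eef_pos: [550.7, 250.6, 157.0]
ee_rot: [-0.392, 0.389, -0.589, 0.59]
force: [-0.5, -0.7, -1.0]
grip_width: 0.229
```

```bash
python3 go.py "[(380,63.8,152)]" 22; python3 snap.py i1 200,60,480,280 scene rinse_pan rinse_pan_grip
```

```text
t 26.98 p [550.7 250.6 157. ] zyaw -23.0 down [ 0.004  0.001 -1.   ] F [-0.5 -0.7 -1. ] gw 0.229 j [ 0.23  0.52  1.3  -0.    1.32  2.21]
(380, 63.8, 152) 12 rows of [ 0.0199  0.0003 -0.007 ] tot [238.6   4.2 -84.2]
rinse_pan [(array([642.7, 214.7, 120. ]), 0.69)]
rinse_pan_grip []
```

View pics/i1.png

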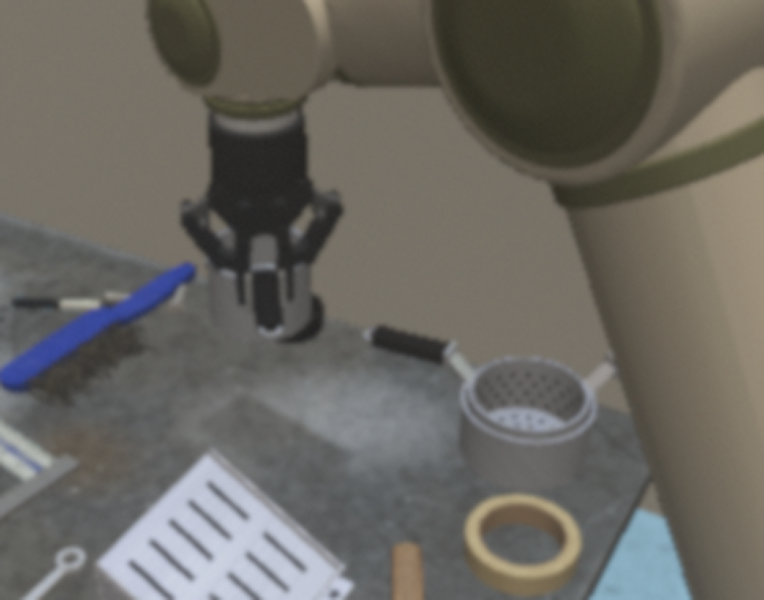

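Call:
drive_tool:
  gripper: [1, 1, 1, 1, 1, 1, 1, 1, 1, 1, 1, 1, 1, 1, 1, 1]
  offset:
    - [0.01, 0, -0.0035]
    - [0.02, 0, -0.007]
    - [0.02, 0, -0.007]
    - [0.02, 0, -0.007]
    - [0.02, 0, -0.007]
    - [0.02, 0, -0.007]
    - [0.02, 0, -0.007]
    - [0.02, 0, -0.007]
    - [0.02, 0, -0.007]
    - [0.02, 0, -0.007]
    - [0.02, 0, -0.007]
    - [0.014, 0, -0.006]
    - [0.01, 0, -0.0035]
    - [0.005, 0, -0.0015]
    - [0, 0, 0]
    - [0, 0, 0]
  turn: [0, 0, 0, 0, 0, 0, 0, 0, 0, 0, 0, 0, 0, 0, 0, 0]

```text
time_s: 28.47
eef_pos: [379.0, 63.5, 154.4]
ee_rot: [0.39, -0.39, 0.59, -0.59]
force: [-0.0, -0.2, -1.9]
grip_width: 0.228
```

```bash
cat > fit2.py <<'E'
import sys
from fit import *
zr=float(sys.argv[1])
for n in("top","scene"):
    im,d=ctrl.capture(n);d=d.copy();d[d==0]=np.nan;C=cloud(n,d)
    print(n,"strainer",fit(C,(466,26),60,76,53.5,5),"rinse",fit(C,(466,26),zr+62,zr+78,47.5,5))
E
python3 fit2.py 118; python3 go.py "[(380,63.8,115)]"; python3 snap.py i2 260,20,500,280 scene
```

```text
top strainer (array([466.5,  26.8]), np.int64(106), np.float64(67.0), 'cover', 11, 'rms', np.float64(2.69)) rinse (array([464.9,  25.8]), np.int64(182), np.float64(188.0), 'cover', 18, 'rms', np.float64(1.73))
scene strainer (array([466.8,  26.9]), np.int64(220), np.float64(66.0), 'cover', 15, 'rms', np.float64(1.68)) rinse (array([466.4,  26.7]), np.int64(159), np.float64(185.8), 'cover', 13, 'rms', np.float64(1.77))
t 28.57 p [379.1  63.7 154.4] zyaw -23.0 down [-0.  0. -1.] F [-0.3  1.2 -1.2] gw 0.235 j [-0.14  0.04  1.94  0.    1.16  1.83]
(380, 63.8, 115) 2 rows of [-0.0002  0.0197  0.0004] tot [-0.4 39.4  0.8]
```

View pics/i2.png

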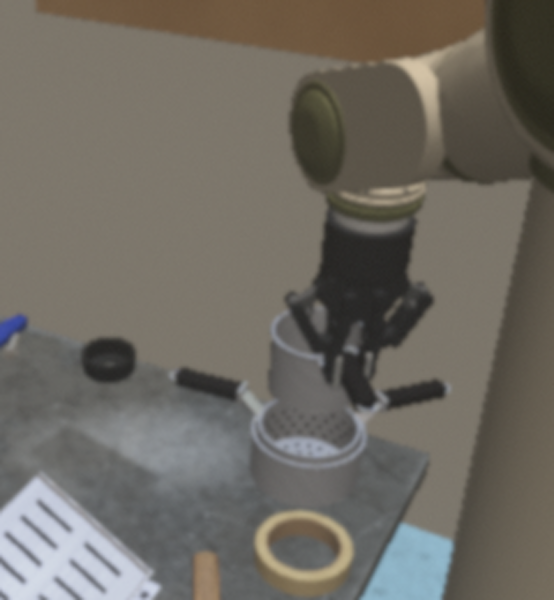

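Call:
drive_tool:
  gripper: [1, 1, 1, 1, 1, 1, 1, 1, 1, 1]
  offset:
    - [0.0003, 0.008, 0.0003]
    - [0, 0.01, 0]
    - [0, 0.01, 0]
    - [0, 0.01, 0]
    - [0, 0.006, 0]
    - [0, 0.005, 0]
    - [0, 0.005, 0]
    - [0, 0.005, 0]
    - [0, 0.005, 0]
    - [0, 0, 0]
  turn: [0, 0, 0, 0, 0, 0, 0, 0, 0, 0]

```text
time_s: 29.45
eef_pos: [378.4, 63.1, 89.7]
ee_rot: [0.39, -0.391, 0.59, -0.589]
force: [-0.5, 0.5, -2.3]
grip_width: 0.235
```

```bash
python3 fit2.py 54; python3 go.py "[]"; python3 snap.py i3 260,20,500,280 scene
```

```text
top strainer (array([465.9,  32.6]), np.int64(134), np.float64(67.0), 'cover', 18, 'rms', np.float64(2.82)) rinse (array([464.4,  25.3]), np.int64(164), np.float64(123.5), 'cover', 18, 'rms', np.float64(1.72))
scene strainer (array([474. ,  23.6]), np.int64(204), np.float64(68.6), 'cover', 9, 'rms', np.float64(2.62)) rinse (array([466.6,  25.5]), np.int64(104), np.float64(122.0), 'cover', 12, 'rms', np.float64(1.67))
t 29.55 p [378.9  63.   90.5] zyaw -23.0 down [-0.  0. -1.] F [-0.4  0.3 -1.5] gw 0.23 j [-0.14  0.13  2.03  0.    0.98  1.83]
```

View pics/i3.png

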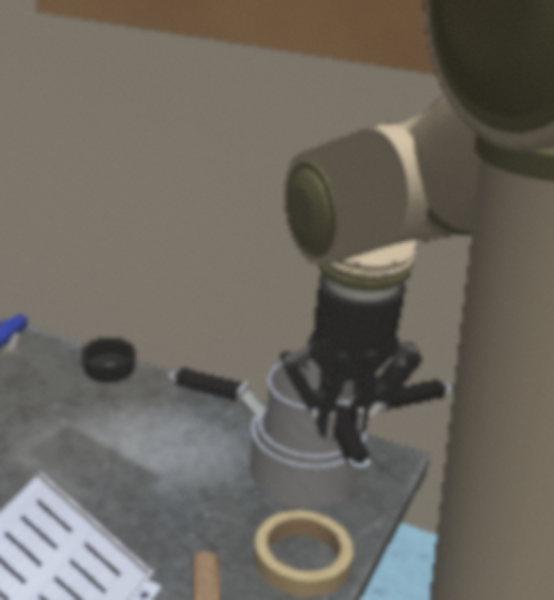

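Call:
drive_tool:
  gripper: [1, 1, 1, 1, 1, 1, 1, 1, 1, 1, 1]
  offset:
    - [-0.0005, 0.005, 0.0005]
    - [-0.0005, 0.005, 0]
    - [0, 0.005, 0]
    - [0, 0.005, 0]
    - [0, 0.005, 0]
    - [0, 0.005, 0]
    - [0, 0.005, 0]
    - [0, 0.005, 0]
    - [0, 0.003, 0]
    - [0, 0.001, 0]
    - [0, 0, 0]
  turn: [0, 0, 0, 0, 0, 0, 0, 0, 0, 0, 0]

```text
time_s: 30.52
eef_pos: [379.6, 63.8, 46.3]
ee_rot: [0.39, -0.39, 0.59, -0.589]
force: [0.6, -0.5, -1.6]
grip_width: 0.233
```

Call:
drive_tool:
  gripper: [1, 1, 1, 1]
  offset:
    - [0, 0.001, 0]
    - [0, 0.001, 0]
    - [0, 0.001, 0]
    - [0, 0, 0]
  turn: [0, 0, 0, 0]

```text
time_s: 30.85
eef_pos: [379.7, 63.8, 43.4]
ee_rot: [0.39, -0.39, 0.59, -0.59]
force: [0.0, 0.1, -1.2]
grip_width: 0.233
```

Call:
drive_tool:
  gripper: [1, 1, 1]
  offset:
    - [0, 0.001, 0]
    - [0, 0.001, 0]
    - [0, 0, 0]
  turn: [0, 0, 0]

```text
time_s: 31.1
eef_pos: [379.8, 63.7, 41.4]
ee_rot: [-0.39, 0.39, -0.59, 0.59]
force: [0.1, -0.4, -1.1]
grip_width: 0.233
```

Call:
drive_tool:
  gripper: [1, 1, 1]
  offset:
    - [0, 0.001, 0]
    - [0, 0, 0]
    - [0, 0, 0]
  turn: [0, 0, 0]

```text
time_s: 31.35
eef_pos: [379.7, 63.8, 41.1]
ee_rot: [-0.39, 0.39, -0.59, 0.59]
force: [-4.6, 1.8, 11.4]
grip_width: 0.238
```

Call:
drive_tool:
  gripper: [1, 0.6, 0.6, 0.4, 0.4, 0.4, 0.4, 0.4, 0.4, 0.4, 0.4]
  offset:
    - [0, -0.001, 0]
    - [0, 0, 0]
    - [0, 0, 0]
    - [0, 0, 0]
    - [0, -0.005, 0]
    - [0, -0.02, 0]
    - [0, -0.03, 0]
    - [0, -0.03, 0]
    - [0, -0.03, 0]
    - [0, -0.03, 0]
    - [0, 0, 0]
  turn: [0, 0, 0, 0, 0, 0, 0, 0, 0, 0, 0]

```text
time_s: 32.27
eef_pos: [382.0, 63.5, 191.7]
ee_rot: [-0.393, 0.388, -0.587, 0.592]
force: [1.6, 0.5, 0.8]
grip_width: 0.599
```

```bash
python3 - <<'E'
from fit import *
for n in("top","scene"):
    im,d=ctrl.capture(n);d=d.copy();d[d==0]=np.nan;C=cloud(n,d)
    for nm,z,r in(("wash",60,59.2),("strainer",68,53.5),("rinse",76,48)): print(n,nm,fit(C,(466,26),z-4,z+4,r,3))
    for q in("wash_pan","strainer","rinse_pan","wash_pan_grip","strainer_grip","rinse_pan_grip","tape_roll","end_ring","spanner"):
        print(n,q,[(w(n,r["centre"]).round(1),round(r["score"],2)) for r in ctrl.pinpoint(n,q)[:1]])
E
python3 snap.py j1 240,60,500,280 scene;python3 snap.py j1t 200,120,460,290 top; python3 go.py "[]"
```

```text
top wash (array([464.4,  25.3]), np.int64(131), np.float64(60.1), 'cover', 18, 'rms', np.float64(1.42))
top strainer (array([464.8,  25.4]), np.int64(120), np.float64(68.1), 'cover', 18, 'rms', np.float64(1.39))
top rinse (array([466. ,  25.9]), np.int64(102), np.float64(75.9), 'cover', 18, 'rms', np.float64(1.57))
top wash_pan [(array([463. ,  25.8,   1.1]), 0.61)]
top strainer [(array([458.6,  21.1,   3.3]), 0.95)]
top rinse_pan [(array([463.1,  23.8,   5.8]), 0.72)]
top wash_pan_grip [(array([436.9, -98.2,  79.6]), 0.56)]
top strainer_grip [(array([557.4,  90. ,  87.4]), 0.83)]
top rinse_pan_grip []
top tape_roll [(array([352.7, 113.2,  -1.7]), 0.68)]
top end_ring [(array([751.2, 116.8,  -0. ]), 0.6)]
top spanner [(array([492.1, 524. ,   1.5]), 0.75)]
scene wash (array([465.6,  27. ]), np.int64(100), np.float64(59.6), 'cover', 12, 'rms', np.float64(1.49))
scene strainer (array([465. ,  27.7]), np.int64(103), np.float64(67.7), 'cover', 17, 'rms', np.float64(1.78))
scene rinse (array([467.6,  27.3]), np.int64(143), np.float64(75.2), 'cover', 17, 'rms', np.float64(1.56))
scene wash_pan [(array([467.6,  29. ,  -1.4]), 0.65)]
scene strainer [(array([464.5,  22.2,   4.7]), 0.98)]
scene rinse_pan [(array([470.1,  25.3,   4.6]), 0.69)]
scene wash_pan_grip [(array([442.2, -93.9,  79.9]), 0.73)]
scene strainer_grip [(array([564.7,  89.5,  84. ]), 0.84)]
scene rinse_pan_grip [(array([365.3,  71.5,  92.4]), 0.65)]
scene tape_roll []
scene end_ring [(array([7.556e+02, 1.181e+02, 3.000e-01]), 0.98)]
scene spanner [(array([ 5.055e+02,  5.325e+02, -5.000e-01]), 0.7)]
t 33.37 p [379.7  63.8 186.5] zyaw -23.0 down [-0.  0. -1.] F [-0.7  0.6 -0.4] gw 0.599 j [-0.14  0.    1.89  0.    1.25  1.83]
```

View pics/j1.png

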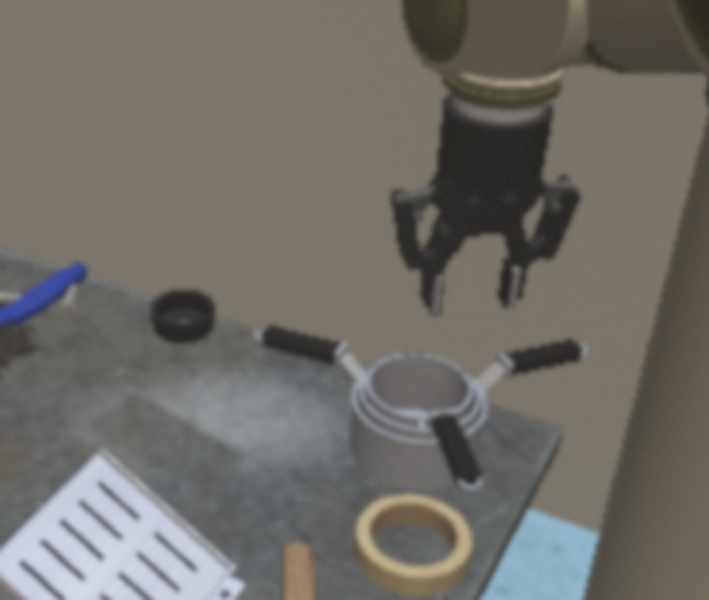

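View pics/j1t.png

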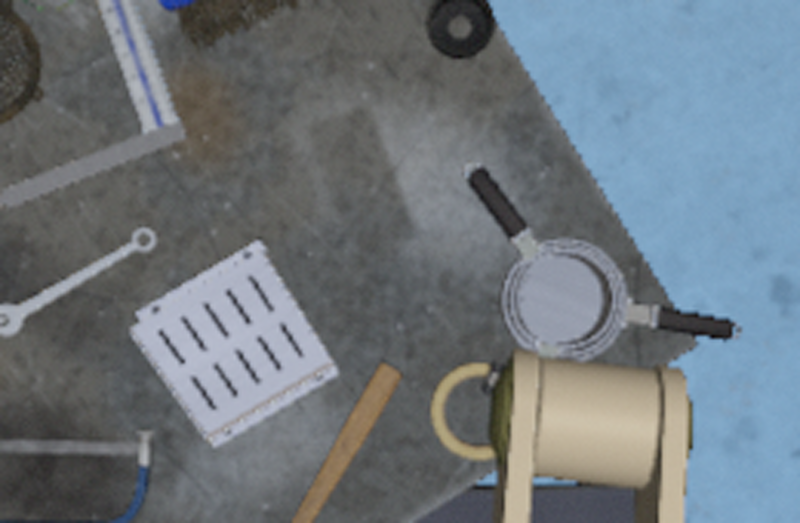

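Everything is nested, level and clear: the rims sit at 60, 68 and 76 mm, as they should when home. I'm handing it in.

```bash
python3 -c "
from rig import ctrl
print(ctrl.finish_job(), ctrl.sense()['time_s'])"
```

```text
the job is handed in; nothing more can be done
the job is handed in; nothing more can be done
```

The washing set is assembled and handed in at about 33 s of the 67 s allowed. The strainer stands in the wash pan and the rinse pan stands in the strainer, all upright. `finish_job` gives no verdict, so these are my own last measurements.

**How it went:** I lifted the strainer off the ramp by its handle. I levelled it by lowering its edge gently onto free bench, took a fresh grip, turned it and set it into the wash pan. The rinse pan was then lowered straight into the strainer.

**Last checks:**
- **Seating:** the rims read about 60, 68 and 76 mm high, which is what fully home should give.
- **Centring:** the circles fitted to the rims have centres within about 3 mm of each other. The network's origin points were looser, up to about 7 mm apart. I trusted the circle fits.
- **Handles:** they point at about -102°, 35° and 157°, so the grip middles are well over 150 mm apart.
- **Force:** the wrist read at most about 14 N while setting the pans down.
- **Wash pan:** it stayed within about 2 mm of its start.
- **Loose things:** the top camera has the tape roll, ring and spanner within about 2 mm of where they began. In the last scene-camera look the tape roll was not found, and the spanner read the same as at the start to within about 4 mm.
- **Robot:** the gripper was open and well above the pans, touching nothing.

**What disagreed:** the fingertips are really about 38 mm higher than the reported TCP. My first grasp therefore closed above the strainer's handle, moving nothing; I measured the difference from the depth picture and corrected for it. The two cameras also differ by about 2 mm sideways.

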